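Square a carved border panel against the jig rail and lock it with the cam

ROBOT

A 6-joint arm with a two-finger parallel gripper is mounted at the origin on the work surface. World frame = base frame: x ahead of the robot, y to its left, z up, the work surface at z = 0. Lengths are in mm, angles in rad, forces in N, time in s.
With the tool pointing down it reaches from about 275 to 750 mm from the base axis. Payload 10.2 kg.
Tool frame: the origin (TCP) lies at the very end of the fingers, on their centre line; the grasp point (between the pads) lies 19 mm behind it (ctrl.pinch_z is the distance from the TCP to the grasp point, in mm); y points along the fingers, z is the direction in which the jaws open and shut, and the axes are right-handed (so a half turn about y gives the same grasp; the last joint's range is limited). The gripper opens to 85 mm and grips with 20 to 120 N. Pads are 22 mm wide; open, the fingers measure 114 mm over their backs; the gripper's body (76 mm by 85 mm) begins 54 mm behind the grasp point. The pads swing forward as they close: fully open they stand 13 mm farther back than shut.
Start: joints at [1.099, 0.313, 1.498, -0, 1.331, -0.223], TCP at [129.289, 508.837, 231.294] pointing down, gripper open.
Joint ranges: [-2.94, 2.94], [-0.97, 2.17], [0.19, 2.56], [-1.23, 4.37], [0.02, 3.11], [-2.88, 2.88]. Speed limits (rad/s): [2.39, 2.39, 3.01, 3.14, 3.14, 3.14].

INTERFACE

Orientations are given as a unit quaternion [w, x, y, z].
In Python, from rig import sense, eyes, ctrl gives the robot as it stands. The module is installed in compiled form; this text tells all that it offers.
- The arm moves only by the shell command python3 -m handwheel 'ROWS' [FORCE]. ROWS is JSON, a list of rows, each an object of numbers: "grip": the finger opening in mm, from 0 to 85.4; "tx", "ty", "tz": the shift along the tool's x, y, z in mm; "wx", "wy", "wz": the turn, a rotation vector about the tool's x, y, z in rad. In form: [{"grip": .., "tx": .., "ty": .., "tz": .., "wx": .., "wy": .., "wz": ..}, ...]. A call has 1 to 10 rows; each row shifts and turns the commanded pose from where the row before left it, along the tool's axes as they then stand; what a row does not reach is not made up. A row lasts 1/12 s, in which the tool goes at most 41.7 mm and 7.16 degrees, less where a joint would pass 70% of its speed; a pose out of reach is approached as far as the arm can. A call is refused whole if a number of a shift passes 41.7 or a number of a turn 0.125, either way. A call with a gripper value outside its range is refused whole. The fingers move at their own pace and stop on an object; FORCE is the grip in N (left out, the last holds). Time passes only in rows, so rows that do not move let the fingers close. It gives the time, the measured TCP pose, the force and the opening at its end, in the units of the state.
- sense(): the state, without advancing time (a new reading comes with each control period).
- eyes.capture(name): name is "side" or "top" or "wrist"; returns a dict with "pixels" (480x640x3 uint8, red, green, blue), "mtx" (3x3 intrinsics, pixels), "R" (3x3) and "t" (3): a world point X has camera coordinates R X + t. Camera axes: x right, y down, z forward; pixel columns grow to the right and rows downward; lengths in mm; the calibration is good to about 2 mm. A picture is of the moment at which its call begins. There is no depth.
- ctrl.finish_job(): hands the job in, once; it reports no verdict.
The state is a dict: "time_s": time; "joints": joint angles; "dq": joint speeds; "tau": joint torques, N m; "eef_pos": TCP position; "ee_rot": TCP orientation; "force": force on the tool from outside, world axes, zero at the start; "wrist_torque": the same for the moment, N m; "grip_width": opening from 0.0 (shut) to 1.0 (fully open).
Only numpy, scipy, OpenCV 4.12 (cv2) and the standard library are available. Lean on these libraries where they do the work, as an engineer would, in place of code of your own. Each camera call takes 0.05 s, during which the arm holds its last target.

TASK

Get the dark carved border panel ready for painting in the jig: without picking it up, push it along the board until its long edge lies flat against the aluminium rail at both ends and its end is home against the wooden stop. Only then swing the red-handled cam lever round until the cam holds the panel firmly. The carved wood bruises, so push gently and do not overtighten the cam, and leave all the other things on the bench where they are.

Things in the scene. Friction and masses are not known exactly. Their poses are not given: they have to be found in the camera images.
- jig: Squaring jig: plywood board 18 mm thick (top at z = 18 mm), fixed to the bench, turned by up to 0.12 rad. Origin on the bench plane; +x of its frame points away from the robot to the rail, +y to the left, along the rail to the stop. The board reaches from x = -120 to +145 mm and y = -290 to +210 mm of this frame.
- rail: Aluminium angle on the jig, same frame and origin as jig. Working face: the plane x = +60 mm (facing -x, the robot), y = -270 to +150 mm, 30 mm above the board; 4 mm thick, flat foot behind it to x = 90 mm. The cam should press the panel on it with 8 to 25 N; under 5 N does not hold, above 35 N bruises. Open, the cam lets the panel pass along the rail with 4 to 8 mm to spare.
- stop: Beech end stop on the jig, same frame and origin as jig. Working face: the plane y = +130 mm (facing -y); fills x = 24 to 60, y = 130 to 160 mm, 24 mm high. Opposite, on the robot's side, the cam turns on an upright bolt (nut 33 mm above the board) in a slot of the board, at x = -8 (set up to 2 mm nearer to or farther from the rail each time), y = 90 mm of the jig frame.
- corner (a point): Inside corner of rail and stop, on the board's top: (60, 130, 18) mm in the jig frame, same axes. The cam's lever is straight, 118 mm from bolt to end, 16 to 20 mm wide, 4 to 22 mm above the board, outer third red. Pivot friction 0.15 N m keeps it where it is left; each 10 N of clamping adds about 0.13 N m to push against. Turning it also draws the panel to the stop.
- panel: Dark carved border panel, loose, 260 mm long (its y), 46 mm wide (its x), 20 mm thick plus up to 9 mm of relief on top, 0.2 to 0.35 kg; edges plain and flat. Origin: centre of its underside. +x is the edge for the rail, +y the end for the stop. Sliding it takes 1 to 3 N; fingers pressing above 22 N bruise it. Home, its origin is at (37, 0, 18) mm in the jig frame.
- edge_left (a point): Lower corner of the panel at its rail-side edge and left (stop) end: (23, 130, 0) mm in the panel's frame. Home, it coincides with corner. The panel starts askew by up to 0.18 rad, its centre 30 to 55 mm short of home across the board and 90 to 115 mm short along it, so that the cam lies beyond its left end.
- edge_right (a point): Lower corner of the panel at its rail-side edge and right end: (23, -130, 0) mm in the panel's frame.
- cam (a joint): Cam angle, rad, 0 (open) to 2.7, growing anticlockwise seen from above; starts at 0 to 0.3. The lever points 2.007 rad plus this angle anticlockwise from the jig's +x. Cork-faced disc of radius 22 mm, 3 to 23 mm above the board, reaching 22 - 6 cos(angle) mm from its bolt towards the rail. It meets the panel (home) between 1.2 and 1.95; from there clamping rises about 15 N per 0.1 rad.
- gouge: Bystander: small flat-tipped hand tool with a light wooden handle, 160 mm long, lying on the jig board behind the rail, along it; origin on its underside. Leave alone.
- pot_green: Bystander: small green paint pot, 40 mm across, 46 mm high, on the jig board behind the rail's right part; origin under its centre. Leave alone.
- pot_white: Bystander: small white paint pot, 40 mm across, 46 mm high, on the jig board behind the stop; origin under its centre. Leave alone.
- jar_red: Bystander: red paint jar, 68 mm across, 100 mm high, on the bench beside or beyond the jig; origin under its centre. Leave alone.
- jar_yellow: Bystander: yellow paint jar, 68 mm across, 100 mm high, on the bench beside or beyond the jig. Leave alone.
- jar_blue: Bystander: blue paint jar with a black lid, 68 mm across, 100 mm high, on the bench beside or beyond the jig. Leave alone.
- mask_blank: Bystander: unpainted light-wood mask lying face up to the right, about 110 mm across, 50 mm high. Leave alone.
- brush: Bystander: paint brush, 200 mm long, lying on the bench to the left. Leave alone.

How it is judged:
By the outcome, as a careful person would: the job done as asked, in the order asked, and still so for the second after the job is handed in, with the robot touching nothing.
It also fails if it takes over 72 s, if anything falls off the work surface, if the arm or the gripper's body presses on something with over 40 N, if the wrist force passes 120 N, or if a joint passes its speed limit or range.

## Working session

There is one attempt and no reset: what is moved stays moved. The work goes in short steps, Python scripts to look and compute and a shell command to move; the robot and the scene stay as the last step left them, time stands still between calls to the robot, and variables do not carry over. Pictures are saved under pics/ and viewed, and the job is handed in when it is done.

```bash
mkdir -p pics; cat > h.py <<'E'
from rig import sense, eyes, ctrl
import numpy as np, cv2
def cap(n,f):
    c=eyes.capture(n); cv2.imwrite('pics/'+f,c['pixels'][:,:,::-1]); np.savez('pics/'+f+'.npz',**{k:np.array(c[k]) for k in('mtx','R','t','pixels')}); return c
def load(f): return np.load('pics/'+f+'.npz')
def proj(c,X):
    p=(np.array(c['R'])@np.atleast_2d(X).T).T+np.array(c['t']); p=p@np.array(c['mtx']).T; return p[:,:2]/p[:,2:]
def back(c,uv,z):
    R=np.array(c['R']);o=-R.T@np.array(c['t']);d=R.T@np.linalg.inv(c['mtx'])@np.array([uv[0],uv[1],1.]); return o+d*(z-o[2])/d[2]
E
python3 - <<'E'
from h import *
for n in('top','side'):
    c=cap(n,n+'0.png');print(n,-np.array(c['R']).T@np.array(c['t']))
print(sense())
E
```

```text
top [ 414.55519138  -45.96203253 1355.14942953]
side [517.68409897 913.17067429 867.9899703 ]
{'time_s': 0.1, 'joints': array([ 1.09861131e+00,  3.13400067e-01,  1.49834562e+00,  1.72185925e-06,
        1.33098671e+00, -2.23409321e-01]), 'dq': array([ 0.0003004 , -0.00223424, -0.00220558,  0.00014286,  0.00151198,
       -0.00186158]), 'tau': array([ 2.28457568e-03, -4.12895679e+01, -2.60143536e+01, -1.97989802e-04,
        3.11843425e-03,  4.15808904e-05]), 'eef_pos': array([129.17751689, 508.6322885 , 230.79505071]), 'ee_rot': array([-0.70126477,  0.70202203, -0.08786688,  0.08759109]), 'force': array([-0.00470666, -0.4727789 ,  0.73831427]), 'wrist_torque': array([ 0.01858487, -0.01256061,  0.01957225]), 'grip_width': 1.0001927622674749}
```

View pics/top0.png

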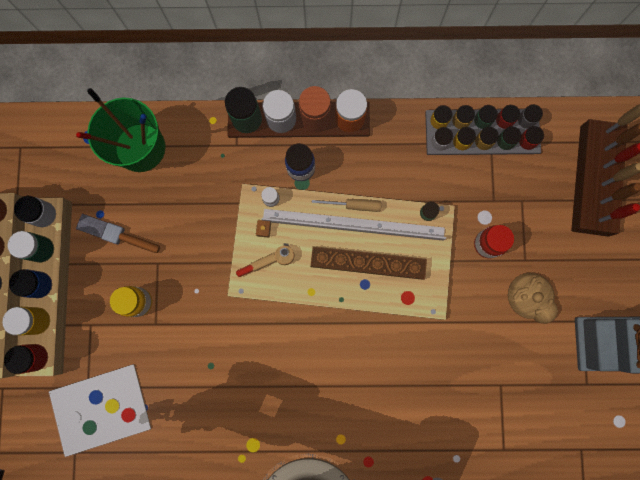

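View pics/side0.png

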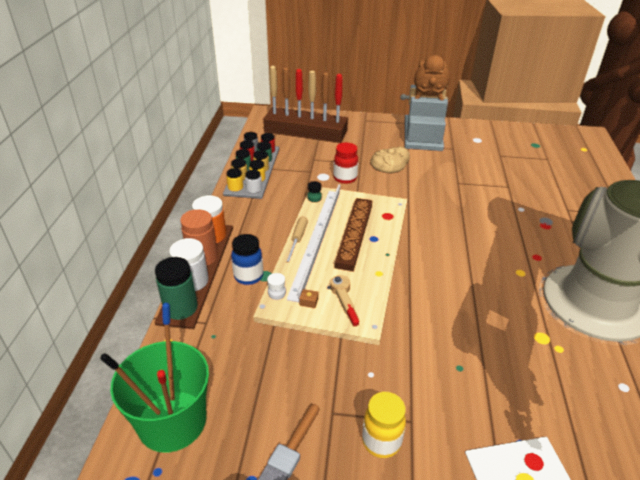

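The top view shows the board with corners near (243,185), (455,205), (447,318) and (229,296). The panel spans about (312,248) to (426,278), the cam bolt is near (285,253), and the red lever tip is at (238,271). I'll enlarge it for measuring.

```bash
python3 - <<'E'
from h import *
c=load('top0.png');im=c['pixels'][:,:,::-1]
a=im[175:325,220:470]
cv2.imwrite('pics/top0z.png',cv2.resize(a,None,fx=3.2,fy=3.2,interpolation=cv2.INTER_CUBIC))
for n,uv,z in [('FL',(243,185),18),('FR',(455,205),18),('NR',(447,318),18),('NL',(229,296),18)]: print(n,back(c,uv,z))
E
```

```text
FL [731.51387525 149.15876244  18.        ]
FR [ 679.57756645 -345.10949402   18.        ]
NR [ 419.24955127 -317.10798254   18.        ]
NL [472.44406543 178.07356306  18.        ]
```

View pics/top0z.png

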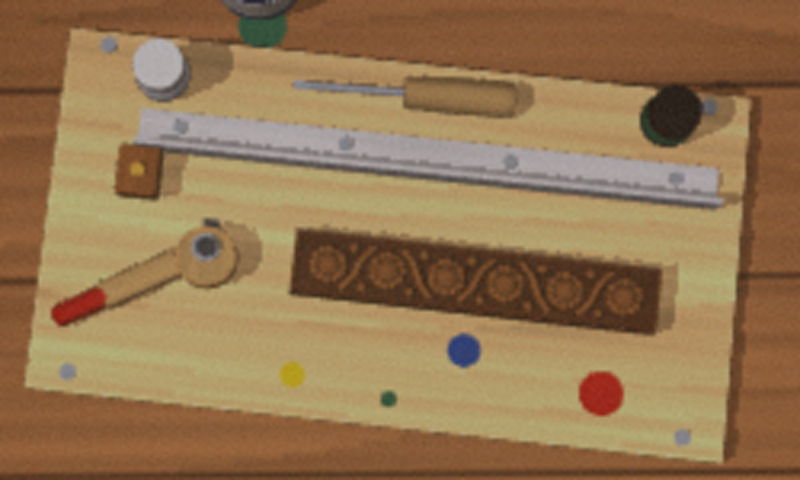

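The zoom shows the board corners, and the panel top corners near (297,229), (662,264), (655,333) and (290,294). The nut is at (206,245) and the lever tip at (55,316). Next I fit the poses.

```bash
cat >> h.py <<'E'
from scipy.optimize import least_squares
def T(p,P):
    P=np.atleast_2d(P).astype(float);c,s=np.cos(p[2]),np.sin(p[2])
    return np.c_[p[0]+c*P[:,0]-s*P[:,1],p[1]+s*P[:,0]+c*P[:,1],P[:,2]]
def inv(p,P):
    P=np.atleast_2d(P).astype(float);c,s=np.cos(p[2]),np.sin(p[2]);d=P[:,:2]-np.array(p[:2])
    return np.c_[c*d[:,0]+s*d[:,1],-s*d[:,0]+c*d[:,1],P[:,2]]
def fit(c,P,uv,p0): 
    r=least_squares(lambda p:(proj(c,T(p,P))-uv).ravel(),p0);return r.x,r.fun.reshape(-1,2)
E
python3 - <<'E'
from h import *
c=load('top0.png')
Z=lambda a:np.array([220,175])+(np.array(a,float)+.5)/3.2-.5
B=[[145,210,18],[145,-290,18],[-120,-290,18],[-120,210,18]]
j,r=fit(c,B,Z([(72,30),(750,97),(722,462),(25,386)]),[570,-70,-.1]);print('jig',j,r.round(2).tolist())
P=[[23,130,38],[23,-130,38],[-23,-130,38],[-23,130,38]]
p,r=fit(c,P,Z([(297,229),(662,264),(655,333),(290,294)]),[560,-130,-.1]);print('panel',p,r.round(2).tolist())
print('panel in jig',inv(j,[[p[0],p[1],0]]),p[2]-j[2])
b=back(c,Z((206,245)),51);print('bolt jig',inv(j,[b]),b)
t=back(c,Z((55,315)),40);print('tip',inv(j,[t]),t, np.linalg.norm(t-b)); d=(inv(j,[t])-inv(j,[b]))[0];print('cam ang',np.arctan2(d[1],d[0])-2.007)
for q in((158,148),(722,205)): print('railpts',inv(j,[back(c,Z(q),48)]))
np.savez('est.npz',j=j,p=p)
print(np.array(T(j,[[60,130,18]])))
# overlay
im=cv2.resize(c['pixels'][175:325,220:470,::-1],None,fx=3.2,fy=3.2,interpolation=cv2.INTER_CUBIC)
def dr(pts,col):
    u=(proj(c,pts)-[220,175]+.5)*3.2-.5; cv2.polylines(im,[u.round().astype(int).reshape(-1,1,2)],True,col,1)
dr(T(j,B),(255,0,0));dr(T(p,P),(0,255,0));dr(T(j,[[60,-270,48],[60,150,48],[64,150,48],[64,-270,48]]),(0,0,255));dr(T(j,[[24,130,42],[60,130,42],[60,160,42],[24,160,42]]),(0,0,255))
dr(T(j,[[-8+22*np.cos(a),90+22*np.sin(a),41] for a in np.arange(0,6.3,.3)]),(255,0,255))
cv2.imwrite('pics/ov0.png',im)
E
```

```text
jig [ 5.68319323e+02 -3.96331820e+01 -1.12756943e-01] [[-0.65, -0.9], [0.53, -0.05], [0.52, 0.22], [-0.42, 0.62]]
panel [ 5.45716458e+02 -1.39749350e+02 -1.09635857e-01] [[-0.23, 0.08], [-0.09, 0.72], [0.5, -0.64], [-0.18, -0.17]]
panel in jig [[ -11.19444195 -102.0236304     0.        ]] 0.0031210859310549927
bolt jig [[-7.9416349  89.43210147 51.        ]] [570.4908556   50.12457415  51.        ]
tip [[-67.30266188 190.70890985  40.        ]] [522.90227099 157.43743477  40.        ] 117.90557001258433
cam ang 0.09395230476590477
railpts [[ 57.68746269 131.54950326  48.        ]]
railpts [[  58.72452472 -269.03542015   48.        ]]
[[642.56566391  82.7901853   18.        ]]
```

View pics/ov0.png

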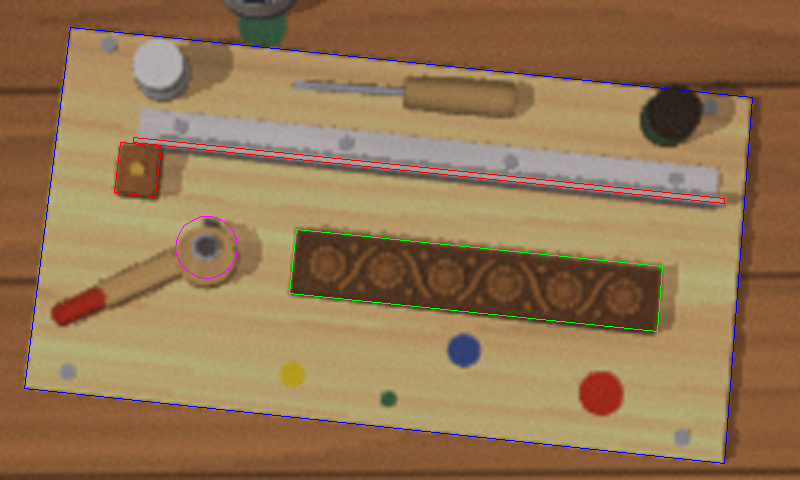

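```bash
cat >> h.py <<'E'
from scipy.spatial.transform import Rotation as Ro
E_=lambda:np.load('est.npz')
def Rt(s): q=s['ee_rot'];return Ro.from_quat([q[1],q[2],q[3],q[0]]).as_matrix()
def st():
    s=sense();j=E_()['j'];R=Rt(s)
    ax=R.copy(); 
    # tool x angle in jig frame
    print('t',round(s['time_s'],2),'tcp',s['eef_pos'].round(1),'jig',inv(j,[s['eef_pos']])[0].round(1),'toolx angle in jig',round(np.arctan2(R[1,0],R[0,0])-j[2],4),'tooly',R[:,1].round(3))
    f=s['force'];c,s_=np.cos(j[2]),np.sin(j[2]);print('F jig',round(c*f[0]+s_*f[1],2),round(-s_*f[0]+c*f[1],2),round(f[2],2),'Tq',s['wrist_torque'].round(3),'grip',round(s['grip_width'],3));return s
def to(jx,jy,z):
    s=st();d=T(E_()['j'],[[jx,jy,z]])[0]-s['eef_pos'];print('tool shift needed',(Rt(s).T@d).round(1))
E
python3 - <<'E'
from h import *
s=st();print(Rt(s).round(3));to(-75,-102,120)
E
```

```text
t 0.1 tcp [129.2 508.6 230.8] jig [-498.   495.4  230.8] toolx angle in jig -0.136 tooly [-0.001 -0.001 -1.   ]
F jig 0.05 -0.47 0.74 Tq [ 0.019 -0.013  0.02 ] grip 1.0
[[ 0.969 -0.001  0.246]
 [-0.246 -0.001  0.969]
 [-0.    -1.    -0.001]]
t 0.1 tcp [129.2 508.6 230.8] jig [-498.   495.4  230.8] toolx angle in jig -0.136 tooly [-0.001 -0.001 -1.   ]
F jig 0.05 -0.47 0.74 Tq [ 0.019 -0.013  0.02 ] grip 1.0
tool shift needed [ 500.2  111.3 -534.4]
```

```bash
python3 -m handwheel '[{"grip":0,"wy":-0.068},{"grip":0,"wy":-0.068},{"tx":23,"tz":-33},{"tx":23,"tz":-33},{"tx":23,"tz":-33},{"tx":23,"tz":-33},{"tx":23,"tz":-33},{"tx":23,"tz":-33},{"tx":23,"tz":-33},{"tx":23,"tz":-33}]' 40; python3 -c "
from h import *
to(-75,-102,120)"
```

```text
t 0.1 tcp [129.2 508.6 230.8] jig [-498.   495.4  230.8] toolx angle in jig -0.136 tooly [-0.001 -0.001 -1.   ]
F jig 0.05 -0.47 0.74 Tq [ 0.019 -0.013  0.02 ] grip 1.0
tool shift needed [ 500.2  111.3 -534.4]invalid input
```

```bash
python3 -m handwheel '[{"grip":0,"tx":0,"ty":0,"tz":0,"wx":0,"wy":-0.068,"wz":0},{"grip":0,"tx":0,"ty":0,"tz":0,"wx":0,"wy":-0.068,"wz":0},{"grip":0,"tx":23,"ty":0,"tz":-33,"wx":0,"wy":0,"wz":0},{"grip":0,"tx":23,"ty":0,"tz":-33,"wx":0,"wy":0,"wz":0},{"grip":0,"tx":23,"ty":0,"tz":-33,"wx":0,"wy":0,"wz":0},{"grip":0,"tx":23,"ty":0,"tz":-33,"wx":0,"wy":0,"wz":0},{"grip":0,"tx":23,"ty":0,"tz":-33,"wx":0,"wy":0,"wz":0},{"grip":0,"tx":23,"ty":0,"tz":-33,"wx":0,"wy":0,"wz":0},{"grip":0,"tx":23,"ty":0,"tz":-33,"wx":0,"wy":0,"wz":0},{"grip":0,"tx":23,"ty":0,"tz":-33,"wx":0,"wy":0,"wz":0}]' 40; python3 -c "
from h import *
to(-75,-102,120)"
```

```text
time_s: 0.93
eef_pos: [282.6, 224.0, 231.2]
ee_rot: [0.706, -0.706, 0.04, -0.04]
force: [0.9, -0.3, 0.1]
grip_width: -0.001
t 0.93 tcp [282.6 224.  231.2] jig [-313.6  229.8  231.2] toolx angle in jig 0.0005 tooly [ 0.  0. -1.]
F jig 0.93 -0.18 0.14 Tq [-0.023 -0.014 -0.014] grip -0.001
tool shift needed [ 238.4  111.3 -332. ]
```

```bash
python3 -m handwheel '[{"grip":0,"tx":24,"ty":0,"tz":-33,"wx":0,"wy":0,"wz":0},{"grip":0,"tx":24,"ty":0,"tz":-33,"wx":0,"wy":0,"wz":0},{"grip":0,"tx":24,"ty":0,"tz":-33,"wx":0,"wy":0,"wz":0},{"grip":0,"tx":24,"ty":0,"tz":-33,"wx":0,"wy":0,"wz":0},{"grip":0,"tx":24,"ty":0,"tz":-33,"wx":0,"wy":0,"wz":0},{"grip":0,"tx":24,"ty":10,"tz":-33,"wx":0,"wy":0,"wz":0},{"grip":0,"tx":24,"ty":10,"tz":-33,"wx":0,"wy":0,"wz":0},{"grip":0,"tx":24,"ty":10,"tz":-33,"wx":0,"wy":0,"wz":0},{"grip":0,"tx":23,"ty":20,"tz":-33,"wx":0,"wy":0,"wz":0},{"grip":0,"tx":23,"ty":20,"tz":-33,"wx":0,"wy":0,"wz":0}]'; python3 -c "
from h import *
to(-60,-102,26)
cap('top','top1.png');cap('wrist','w1.png')
c=load('top1.png');cv2.imwrite('pics/top1z.png',cv2.resize(c['pixels'][175:325,220:470,::-1],None,fx=3.2,fy=3.2,interpolation=2))"
```

```text
time_s: 1.77
eef_pos: [479.1, -124.9, 163.6]
ee_rot: [-0.706, 0.706, -0.04, 0.04]
force: [0.7, 0.9, 0.3]
grip_width: -0.004
t 1.77 tcp [ 479.1 -124.9  163.6] jig [-79.1 -94.8 163.6] toolx angle in jig -0.0007 tooly [ 0. -0. -1.]
F jig 0.56 0.93 0.29 Tq [-0.043 -0.011 -0.051] grip -0.004
tool shift needed [ 19.  137.6  -7.2]
```

View pics/w1.png

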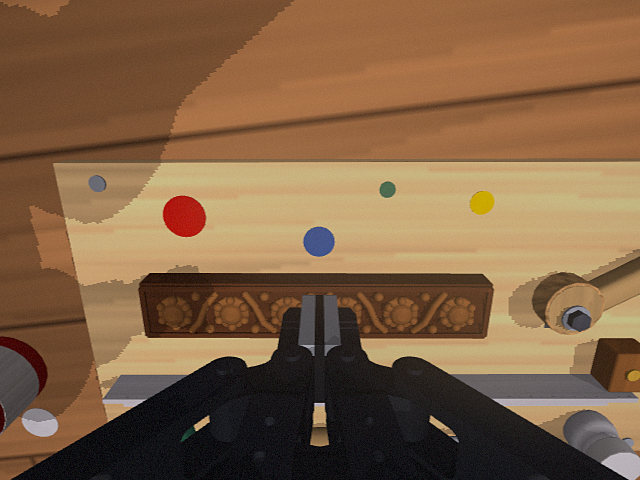

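View pics/top1.png

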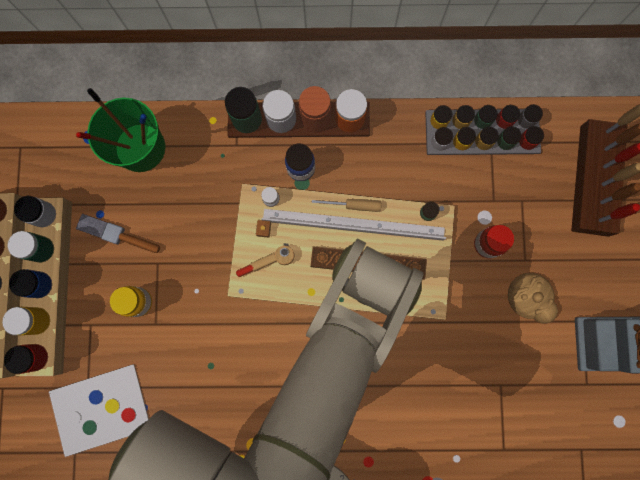

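```bash
python3 -m handwheel '[{"grip":0,"tx":6,"ty":28,"tz":-4,"wx":0,"wy":0,"wz":0},{"grip":0,"tx":6,"ty":28,"tz":-3,"wx":0,"wy":0,"wz":0},{"grip":0,"tx":6,"ty":28,"tz":0,"wx":0,"wy":0,"wz":0},{"grip":0,"tx":0,"ty":28,"tz":0,"wx":0,"wy":0,"wz":0},{"grip":0,"tx":0,"ty":18,"tz":0,"wx":0,"wy":0,"wz":0},{"grip":0,"tx":0,"ty":7,"tz":0,"wx":0,"wy":0,"wz":0},{"grip":0,"tx":0,"ty":0,"tz":0,"wx":0,"wy":0,"wz":0}]'; python3 -c "
from h import *
to(-40,-102,26)
cap('wrist','w2.png')"
```

```text
time_s: 2.45
eef_pos: [494.8, -131.2, 26.5]
ee_rot: [0.706, -0.706, 0.041, -0.039]
force: [0.5, 0.8, 1.3]
grip_width: -0.0
t 2.45 tcp [ 494.8 -131.2   26.5] jig [-62.7 -99.2  26.5] toolx angle in jig 0.0003 tooly [-0.002  0.001 -1.   ]
F jig 0.43 0.9 1.32 Tq [-0.017 -0.014  0.042] grip -0.0
tool shift needed [22.7  0.4 -2.8]
```

View pics/w2.png

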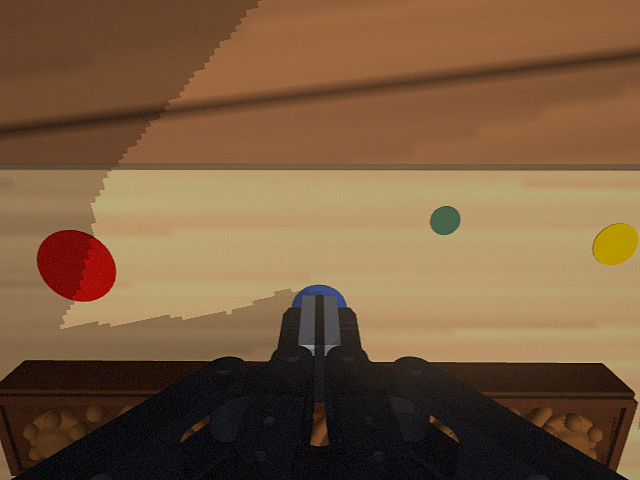

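```bash
python3 -m handwheel '[{"grip":0,"tx":4,"ty":0,"tz":-2.5,"wx":0,"wy":0,"wz":0},{"grip":0,"tx":4,"ty":0,"tz":0,"wx":0,"wy":0,"wz":0},{"grip":0,"tx":4,"ty":0,"tz":0,"wx":0,"wy":0,"wz":0},{"grip":0,"tx":4,"ty":0,"tz":0,"wx":0,"wy":0,"wz":0},{"grip":0,"tx":3,"ty":0,"tz":0,"wx":0,"wy":0,"wz":0},{"grip":0,"tx":3,"ty":0,"tz":0,"wx":0,"wy":0,"wz":0},{"grip":0,"tx":3,"ty":0,"tz":0,"wx":0,"wy":0,"wz":0},{"grip":0,"tx":3,"ty":0,"tz":0,"wx":0,"wy":0,"wz":0},{"grip":0,"tx":3,"ty":0,"tz":0,"wx":0,"wy":0,"wz":0},{"grip":0,"tx":3,"ty":0,"tz":0,"wx":0,"wy":0,"wz":0}]'; python3 -c "
from h import *
st()"
python3 -m handwheel '[{"grip":0,"tx":3,"ty":0,"tz":0,"wx":0,"wy":0,"wz":0},{"grip":0,"tx":3,"ty":0,"tz":0,"wx":0,"wy":0,"wz":0},{"grip":0,"tx":3,"ty":0,"tz":0,"wx":0,"wy":0,"wz":0},{"grip":0,"tx":3,"ty":0,"tz":0,"wx":0,"wy":0,"wz":0},{"grip":0,"tx":3,"ty":0,"tz":0,"wx":0,"wy":0,"wz":0}]'; python3 -c "
from h import *
st();cap('wrist','w3.png')"
```

```text
time_s: 3.33
eef_pos: [529.3, -138.2, 27.4]
ee_rot: [0.706, -0.706, 0.04, -0.04]
force: [-4.1, -0.5, 3.4]
grip_width: 0.001
t 3.33 tcp [ 529.3 -138.2   27.4] jig [ -27.7 -102.3   27.4] toolx angle in jig -0.0 tooly [-0.  0. -1.]
F jig -4.04 -0.93 3.36 Tq [ 0.067  0.659 -0.004] grip 0.001
time_s: 3.75
eef_pos: [544.3, -139.9, 27.4]
ee_rot: [0.706, -0.706, 0.04, -0.04]
force: [-3.3, 0.8, 3.5]
grip_width: 0.001
t 3.75 tcp [ 544.3 -139.9   27.4] jig [ -12.6 -102.3   27.4] toolx angle in jig -0.0 tooly [-0.  0. -1.]
F jig -3.37 0.44 3.55 Tq [ 0.081  0.614 -0.022] grip 0.001
```

View pics/w3.png

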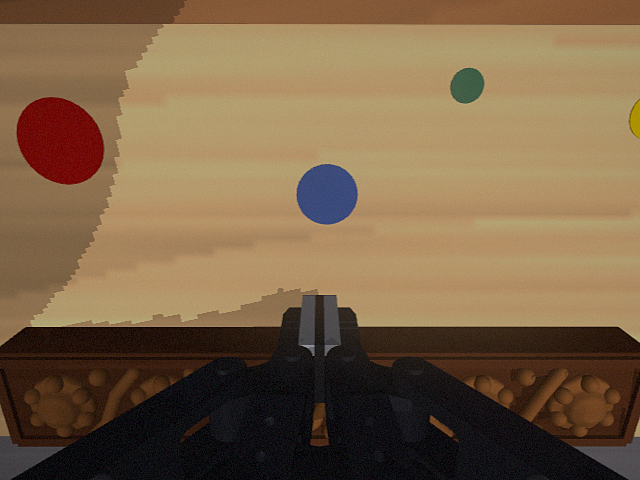

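```bash
python3 -m handwheel '[{"grip":0,"tx":2.5,"ty":0,"tz":0,"wx":0,"wy":0,"wz":0},{"grip":0,"tx":2.5,"ty":0,"tz":0,"wx":0,"wy":0,"wz":0},{"grip":0,"tx":2.5,"ty":0,"tz":0,"wx":0,"wy":0,"wz":0},{"grip":0,"tx":2.5,"ty":0,"tz":0,"wx":0,"wy":0,"wz":0}]'; python3 -c "
from h import *
st()"
python3 -m handwheel '[{"grip":0,"tx":1,"ty":0,"tz":0,"wx":0,"wy":0,"wz":0},{"grip":0,"tx":1,"ty":0,"tz":0,"wx":0,"wy":0,"wz":0},{"grip":0,"tx":1,"ty":0,"tz":0,"wx":0,"wy":0,"wz":0}]'; python3 -c "
from h import *
st();cap('wrist','w4.png')"
```

```text
time_s: 4.13
eef_pos: [554.2, -141.0, 27.3]
ee_rot: [0.706, -0.706, 0.04, -0.04]
force: [-2.8, 0.8, 0.0]
grip_width: 0.002
t 4.13 tcp [ 554.2 -141.    27.3] jig [  -2.6 -102.3   27.3] toolx angle in jig -0.0001 tooly [ 0.  0. -1.]
F jig -2.87 0.53 0.05 Tq [ 0.06   0.355 -0.02 ] grip 0.002
time_s: 4.38
eef_pos: [557.0, -141.3, 27.4]
ee_rot: [0.706, -0.706, 0.04, -0.04]
force: [-2.4, 0.0, 0.2]
grip_width: -0.001
t 4.38 tcp [ 557.  -141.3   27.4] jig [   0.2 -102.3   27.4] toolx angle in jig -0.0 tooly [-0.  0. -1.]
F jig -2.43 -0.25 0.17 Tq [0.003 0.286 0.022] grip -0.001
```

View pics/w4.png

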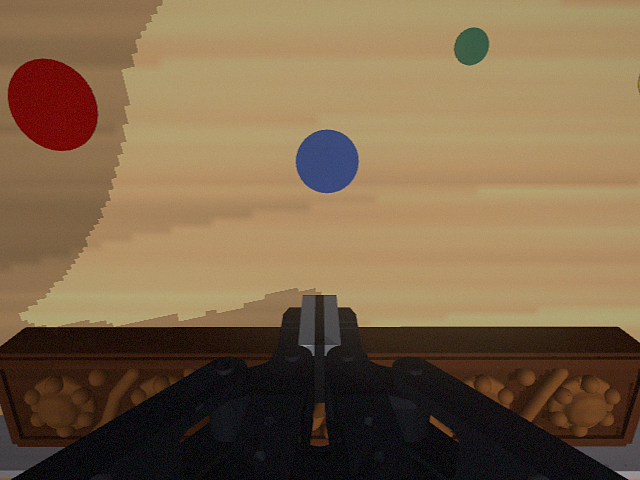

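```bash
python3 -m handwheel '[{"grip":0,"tx":0.8,"ty":0,"tz":0,"wx":0,"wy":0,"wz":0},{"grip":0,"tx":0.8,"ty":0,"tz":0,"wx":0,"wy":0,"wz":0}]'; python3 -m handwheel '[{"grip":0,"tx":0.7,"ty":0,"tz":0,"wx":0,"wy":0,"wz":0},{"grip":0,"tx":0,"ty":0,"tz":0,"wx":0,"wy":0,"wz":0}]'; python3 -c "
from h import *
st()"
```

```text
time_s: 4.6
eef_pos: [558.5, -141.5, 27.4]
ee_rot: [0.706, -0.706, 0.04, -0.04]
force: [-0.7, 0.1, -0.7]
grip_width: 0.004
time_s: 4.77
eef_pos: [559.3, -141.6, 27.4]
ee_rot: [0.706, -0.706, 0.04, -0.04]
force: [-1.4, 0.1, -0.3]
grip_width: 0.001
t 4.77 tcp [ 559.3 -141.6   27.4] jig [   2.6 -102.3   27.4] toolx angle in jig -0.0 tooly [ 0.  0. -1.]
F jig -1.39 -0.08 -0.29 Tq [ 0.024  0.119 -0.008] grip 0.001
```

```bash
python3 -m handwheel '[{"grip":0,"tx":0.7,"ty":0,"tz":0,"wx":0,"wy":0,"wz":0},{"grip":0,"tx":0.7,"ty":0,"tz":0,"wx":0,"wy":0,"wz":0},{"grip":0,"tx":0,"ty":0,"tz":0,"wx":0,"wy":0,"wz":0}]'; python3 -m handwheel '[{"grip":0,"tx":0.7,"ty":0,"tz":0,"wx":0,"wy":0,"wz":0},{"grip":0,"tx":0,"ty":0,"tz":0,"wx":0,"wy":0,"wz":0}]'; python3 -c "
from h import *
st();cap('side','s5.png');c=load('s5.png');cv2.imwrite('pics/s5z.png',cv2.resize(c['pixels'][180:330,250:430,::-1],None,fx=4,fy=4,interpolation=2))"
```

```text
time_s: 5.02
eef_pos: [559.6, -141.6, 27.4]
ee_rot: [0.706, -0.706, 0.041, -0.039]
force: [-7.8, 1.7, 4.2]
grip_width: 0.001
time_s: 5.18
eef_pos: [559.6, -141.6, 27.4]
ee_rot: [0.706, -0.706, 0.041, -0.038]
force: [-11.7, 0.5, 6.3]
grip_width: -0.002
t 5.18 tcp [ 559.6 -141.6   27.4] jig [   2.8 -102.3   27.4] toolx angle in jig 0.0003 tooly [-0.005  0.001 -1.   ]
F jig -11.68 -0.84 6.27 Tq [0.109 1.823 0.031] grip -0.002
```

View pics/s5z.png

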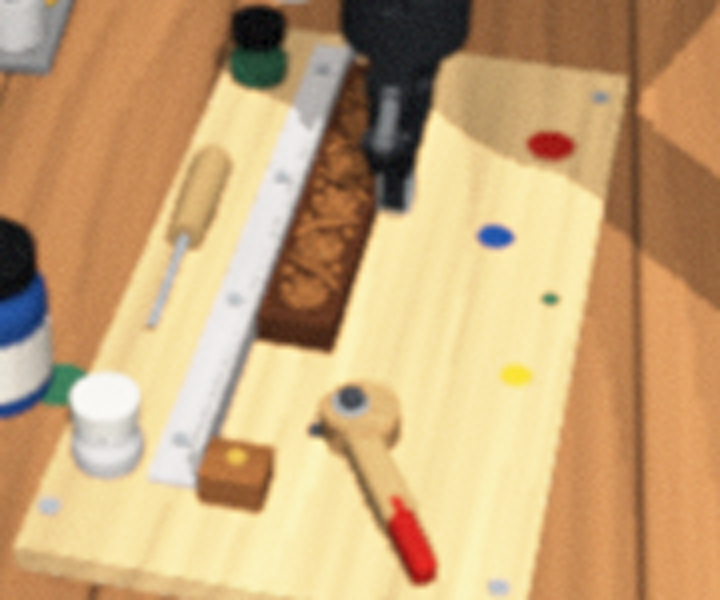

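The side view shows the panel's long edge flush on the rail, and the force rose to 12 N. I'll check the red jar's clearance before going round to the right end.

```bash
python3 -c "
from h import *
c=load('top0.png');j=E_()['j'];print(inv(j,[back(c,(498,240),100)]),inv(j,[back(c,(430,211),64)]))"
python3 -m handwheel '[{"grip":0,"tx":-3,"ty":0,"tz":0,"wx":0,"wy":0,"wz":0},{"grip":0,"tx":-8,"ty":0,"tz":0,"wx":0,"wy":0,"wz":0},{"grip":0,"tx":-14,"ty":-20,"tz":0,"wx":0,"wy":0,"wz":0},{"grip":0,"tx":0,"ty":-30,"tz":-20,"wx":0,"wy":0,"wz":0},{"grip":0,"tx":0,"ty":0,"tz":-35,"wx":0,"wy":0,"wz":0},{"grip":0,"tx":0,"ty":0,"tz":-35,"wx":0,"wy":0,"wz":0},{"grip":0,"tx":20,"ty":0,"tz":-35,"wx":0,"wy":0,"wz":0},{"grip":0,"tx":20,"ty":0,"tz":-30,"wx":0,"wy":0,"wz":0},{"grip":0,"tx":15,"ty":0,"tz":-10,"wx":0,"wy":0,"wz":0},{"grip":0,"tx":0,"ty":0,"tz":0,"wx":0,"wy":0,"wz":0}]'; python3 -c "
from h import *
to(36,-268,27);cap('wrist','w6.png')"
```

```text
[[  59.45437699 -372.7424646   100.        ]] [[ 115.20713906 -227.16057212   64.        ]]
time_s: 6.07
eef_pos: [574.0, -312.3, 77.3]
ee_rot: [-0.705, 0.707, -0.04, 0.042]
force: [0.0, 0.6, -0.5]
grip_width: 0.004
t 6.07 tcp [ 574.  -312.3   77.3] jig [  36.3 -270.3   77.3] toolx angle in jig -0.0024 tooly [ 0.003 -0.002 -1.   ]
F jig -0.04 0.55 -0.52 Tq [0.061 0.006 0.001] grip 0.004
tool shift needed [-0.4 50.3  2.4]
```

View pics/w6.png

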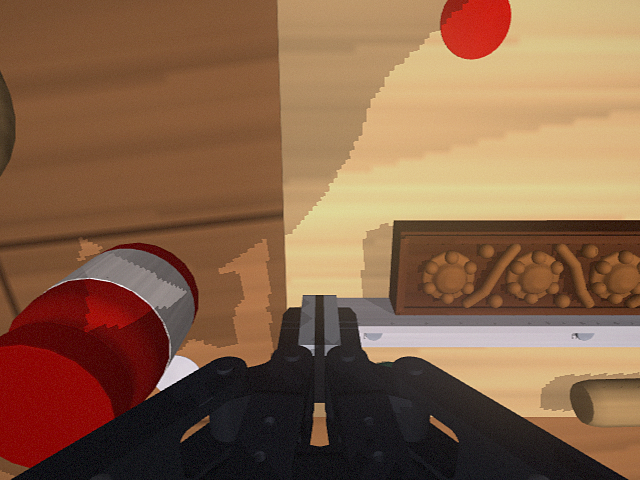

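```bash
python3 -m handwheel '[{"grip":0,"tx":0,"ty":20,"tz":1,"wx":0,"wy":0,"wz":0},{"grip":0,"tx":0,"ty":20,"tz":1,"wx":0,"wy":0,"wz":0},{"grip":0,"tx":0,"ty":9,"tz":0,"wx":0,"wy":0,"wz":0},{"grip":0,"tx":0,"ty":0,"tz":4,"wx":0,"wy":0,"wz":0},{"grip":0,"tx":0,"ty":0,"tz":4,"wx":0,"wy":0,"wz":0},{"grip":0,"tx":0,"ty":0,"tz":4,"wx":0,"wy":0,"wz":0},{"grip":0,"tx":0,"ty":0,"tz":3,"wx":0,"wy":0,"wz":0},{"grip":0,"tx":0,"ty":0,"tz":3,"wx":0,"wy":0,"wz":0},{"grip":0,"tx":0,"ty":0,"tz":3,"wx":0,"wy":0,"wz":0}]'; python3 -c "
from h import *
st();cap('wrist','w7.png')"
```

```text
time_s: 6.87
eef_pos: [575.4, -286.0, 29.1]
ee_rot: [-0.706, 0.706, -0.039, 0.04]
force: [0.0, 0.3, -0.3]
grip_width: -0.001
t 6.87 tcp [ 575.4 -286.    29.1] jig [  34.7 -244.    29.1] toolx angle in jig 0.0001 tooly [ 0.001 -0.001 -1.   ]
F jig -0.0 0.28 -0.31 Tq [0.004 0.037 0.012] grip -0.001
```

View pics/w7.png

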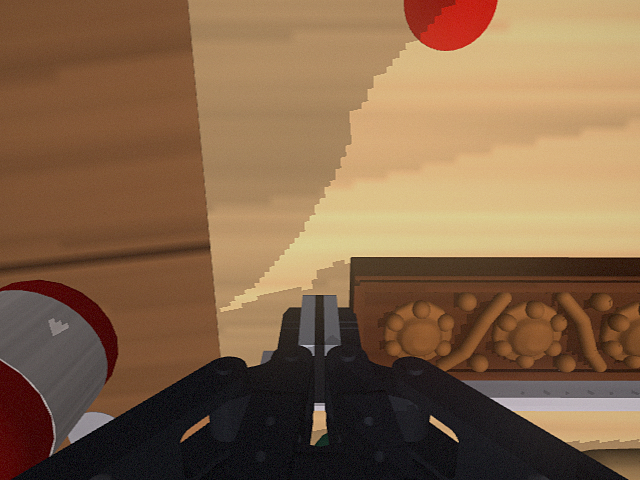

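```bash
python3 -m handwheel '[{"grip":0,"tx":2.3,"ty":2,"tz":2,"wx":0,"wy":0,"wz":0},{"grip":0,"tx":0,"ty":0,"tz":3,"wx":0,"wy":0,"wz":0},{"grip":0,"tx":0,"ty":0,"tz":3,"wx":0,"wy":0,"wz":0},{"grip":0,"tx":0,"ty":0,"tz":4,"wx":0,"wy":0,"wz":0},{"grip":0,"tx":0,"ty":0,"tz":4,"wx":0,"wy":0,"wz":0},{"grip":0,"tx":0,"ty":0,"tz":4,"wx":0,"wy":0,"wz":0},{"grip":0,"tx":0,"ty":0,"tz":4,"wx":0,"wy":0,"wz":0},{"grip":0,"tx":0,"ty":0,"tz":4,"wx":0,"wy":0,"wz":0},{"grip":0,"tx":0,"ty":0,"tz":4,"wx":0,"wy":0,"wz":0},{"grip":0,"tx":0,"ty":0,"tz":4,"wx":0,"wy":0,"wz":0}]';python3 -m handwheel '[{"grip":0,"tx":0,"ty":0,"tz":4,"wx":0,"wy":0,"wz":0},{"grip":0,"tx":0,"ty":0,"tz":4,"wx":0,"wy":0,"wz":0}]'; python3 -c "
from h import *
st();cap('wrist','w8.png')"
```

```text
time_s: 7.75
eef_pos: [581.5, -253.0, 27.7]
ee_rot: [-0.705, 0.707, -0.04, 0.04]
force: [-5.7, -8.7, 6.2]
grip_width: 0.001
time_s: 7.92
eef_pos: [582.4, -245.0, 27.7]
ee_rot: [-0.705, 0.707, -0.04, 0.04]
force: [-4.5, -8.9, 6.6]
grip_width: -0.0
t 7.92 tcp [ 582.4 -245.    27.7] jig [  37.1 -202.5   27.7] toolx angle in jig -0.0004 tooly [ 0.001 -0.004 -1.   ]
F jig -3.49 -9.31 6.62 Tq [-1.295  0.821  0.052] grip -0.0
```

View pics/w8.png

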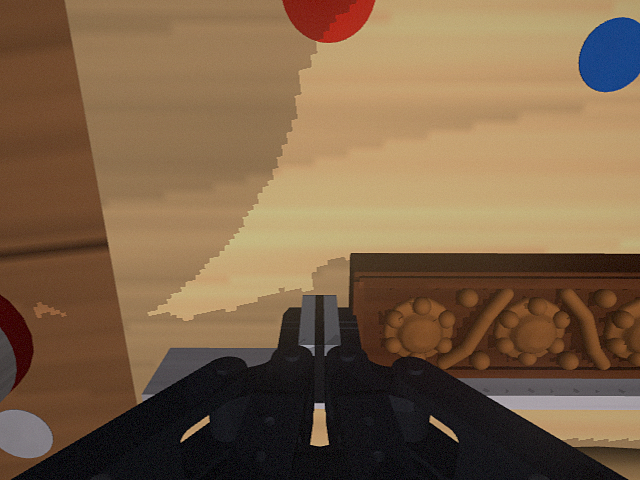

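```bash
python3 -m handwheel '[{"grip":0,"tx":-0.5,"ty":-1,"tz":2,"wx":0,"wy":0,"wz":0},{"grip":0,"tx":0,"ty":-0.5,"tz":2,"wx":0,"wy":0,"wz":0},{"grip":0,"tx":0,"ty":0,"tz":3,"wx":0,"wy":0,"wz":0},{"grip":0,"tx":0,"ty":0,"tz":3,"wx":0,"wy":0,"wz":0}]'; python3 -c "
from h import *
st();cap('side','s8.png');c=load('s8.png');cv2.imwrite('pics/s8z.png',cv2.resize(c['pixels'][180:330,250:430,::-1],None,fx=4,fy=4,interpolation=2))"
```

```text
time_s: 8.3
eef_pos: [583.2, -232.8, 28.1]
ee_rot: [-0.706, 0.706, -0.04, 0.04]
force: [-0.9, -2.3, 1.7]
grip_width: -0.0
t 8.3 tcp [ 583.2 -232.8   28.1] jig [  36.5 -190.3   28.1] toolx angle in jig -0.0 tooly [ 0.    -0.001 -1.   ]
F jig -0.62 -2.37 1.71 Tq [-0.458  0.006 -0.05 ] grip -0.0
```

View pics/s8z.png

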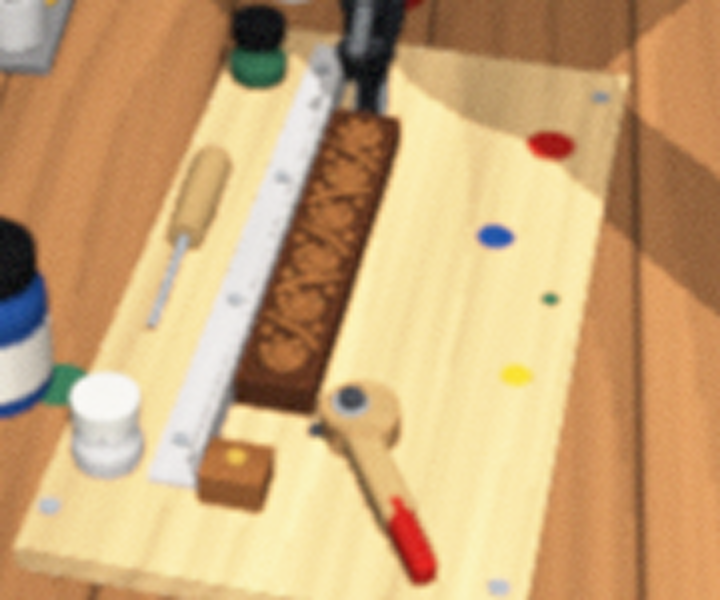

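```bash
python3 -m handwheel '[{"grip":0,"tx":0,"ty":0,"tz":3,"wx":0,"wy":0,"wz":0},{"grip":0,"tx":0,"ty":0,"tz":3,"wx":0,"wy":0,"wz":0},{"grip":0,"tx":0,"ty":0,"tz":3,"wx":0,"wy":0,"wz":0},{"grip":0,"tx":0,"ty":0,"tz":3,"wx":0,"wy":0,"wz":0},{"grip":0,"tx":0,"ty":0,"tz":3,"wx":0,"wy":0,"wz":0},{"grip":0,"tx":0,"ty":0,"tz":3,"wx":0,"wy":0,"wz":0},{"grip":0,"tx":0,"ty":0,"tz":3,"wx":0,"wy":0,"wz":0}]'; python3 -m handwheel '[{"grip":0,"tx":0,"ty":0,"tz":3,"wx":0,"wy":0,"wz":0},{"grip":0,"tx":0,"ty":0,"tz":3,"wx":0,"wy":0,"wz":0},{"grip":0,"tx":0,"ty":0,"tz":3,"wx":0,"wy":0,"wz":0}]'; python3 -c "
from h import *
st();cap('side','s9.png');c=load('s9.png');cv2.imwrite('pics/s9z.png',cv2.resize(c['pixels'][180:330,250:430,::-1],None,fx=4,fy=4,interpolation=2))"
```

```text
time_s: 8.93
eef_pos: [585.4, -211.7, 28.0]
ee_rot: [-0.706, 0.706, -0.04, 0.04]
force: [-2.0, -3.1, 1.6]
grip_width: -0.002
time_s: 9.18
eef_pos: [586.4, -202.8, 28.0]
ee_rot: [-0.706, 0.706, -0.04, 0.04]
force: [-0.2, -3.7, 2.5]
grip_width: 0.0
t 9.18 tcp [ 586.4 -202.8   28. ] jig [  36.3 -160.1   28. ] toolx angle in jig -0.0001 tooly [ 0. -0. -1.]
F jig 0.21 -3.68 2.49 Tq [-0.522  0.063 -0.071] grip 0.0
```

View pics/s9z.png

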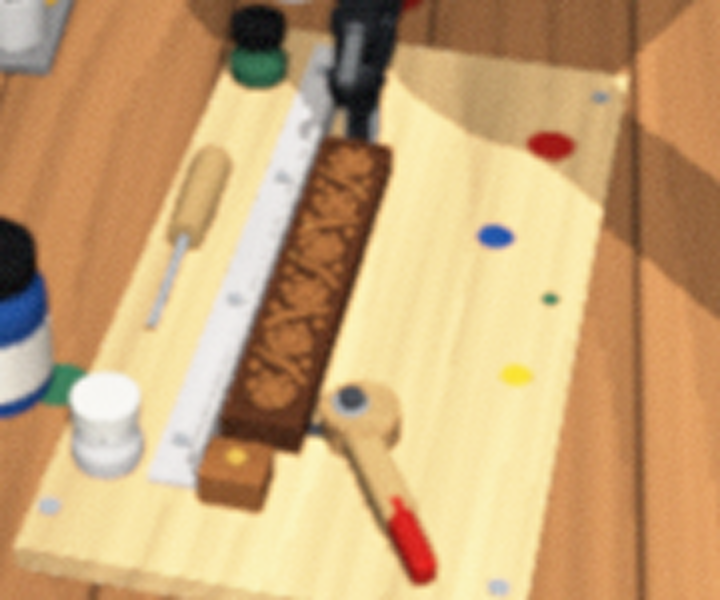

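```bash
python3 -m handwheel '[{"grip":0,"tx":0,"ty":0,"tz":2,"wx":0,"wy":0,"wz":0},{"grip":0,"tx":0,"ty":0,"tz":2,"wx":0,"wy":0,"wz":0},{"grip":0,"tx":0,"ty":0,"tz":2,"wx":0,"wy":0,"wz":0},{"grip":0,"tx":0,"ty":0,"tz":2,"wx":0,"wy":0,"wz":0},{"grip":0,"tx":0,"ty":0,"tz":1,"wx":0,"wy":0,"wz":0}]'; python3 -m handwheel '[{"grip":0,"tx":0,"ty":0,"tz":1,"wx":0,"wy":0,"wz":0},{"grip":0,"tx":0,"ty":0,"tz":1,"wx":0,"wy":0,"wz":0}]';python3 -m handwheel '[{"grip":0,"tx":0,"ty":0,"tz":1,"wx":0,"wy":0,"wz":0},{"grip":0,"tx":0,"ty":0,"tz":1,"wx":0,"wy":0,"wz":0}]'; python3 -c "
from h import *
st();cap('side','s10.png');c=load('s10.png');cv2.imwrite('pics/s10z.png',cv2.resize(c['pixels'][200:320,270:380,::-1],None,fx=5,fy=5,interpolation=2))"
```

```text
time_s: 9.65
eef_pos: [587.4, -193.9, 28.0]
ee_rot: [-0.706, 0.706, -0.04, 0.04]
force: [-0.1, -3.5, 3.0]
grip_width: 0.002
time_s: 9.82
eef_pos: [587.6, -192.1, 28.0]
ee_rot: [-0.706, 0.706, -0.04, 0.04]
force: [-1.2, -3.4, 2.3]
grip_width: 0.002
time_s: 9.98
eef_pos: [587.8, -190.1, 28.0]
ee_rot: [-0.706, 0.706, -0.04, 0.04]
force: [0.3, -3.9, 3.2]
grip_width: 0.001
t 9.98 tcp [ 587.8 -190.1   28. ] jig [  36.3 -147.3   28. ] toolx angle in jig -0.0001 tooly [ 0. -0. -1.]
F jig 0.74 -3.79 3.23 Tq [-0.54   0.089 -0.06 ] grip 0.001
```

View pics/s10z.png

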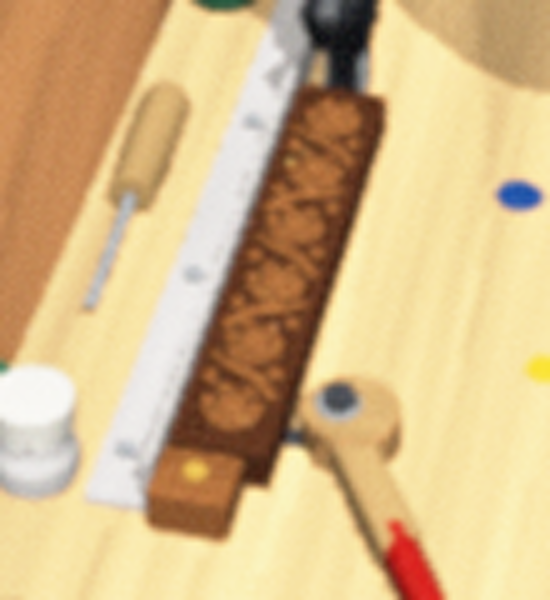

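Only a few millimetres are left to the stop, so I continue in 1 mm steps.

```bash
for i in 1; do python3 -m handwheel '[{"grip":0,"tx":0,"ty":0,"tz":1,"wx":0,"wy":0,"wz":0},{"grip":0,"tx":0,"ty":0,"tz":1,"wx":0,"wy":0,"wz":0}]'; done; python3 -m handwheel '[{"grip":0,"tx":0,"ty":0,"tz":0.8,"wx":0,"wy":0,"wz":0},{"grip":0,"tx":0,"ty":0,"tz":0.8,"wx":0,"wy":0,"wz":0}]'; python3 -c "
from h import *
st()"
```

```text
time_s: 10.2
eef_pos: [588.0, -188.1, 28.0]
ee_rot: [-0.706, 0.706, -0.04, 0.04]
force: [-0.5, -4.0, 2.5]
grip_width: -0.002
time_s: 10.37
eef_pos: [588.2, -186.5, 28.0]
ee_rot: [-0.706, 0.706, -0.04, 0.04]
force: [-0.2, -3.7, 2.4]
grip_width: 0.002
t 10.37 tcp [ 588.2 -186.5   28. ] jig [  36.3 -143.7   28. ] toolx angle in jig -0.0001 tooly [ 0. -0. -1.]
F jig 0.25 -3.72 2.44 Tq [-0.571  0.105 -0.018] grip 0.002
```

```bash
python3 -m handwheel '[{"grip":0,"tx":0,"ty":0,"tz":0.8,"wx":0,"wy":0,"wz":0},{"grip":0,"tx":0,"ty":0,"tz":0.8,"wx":0,"wy":0,"wz":0}]';python3 -m handwheel '[{"grip":0,"tx":0,"ty":0,"tz":0.8,"wx":0,"wy":0,"wz":0},{"grip":0,"tx":0,"ty":0,"tz":0,"wx":0,"wy":0,"wz":0}]'; python3 -c "
from h import *
st();cap('side','s11.png');c=load('s11.png');cv2.imwrite('pics/s11z.png',cv2.resize(c['pixels'][200:320,270:380,::-1],None,fx=5,fy=5,interpolation=2))"
```

```text
time_s: 10.53
eef_pos: [588.4, -184.9, 28.0]
ee_rot: [-0.706, 0.706, -0.04, 0.04]
force: [-0.1, -4.0, 2.7]
grip_width: 0.0
time_s: 10.7
eef_pos: [588.5, -184.8, 28.0]
ee_rot: [-0.705, 0.706, -0.04, 0.04]
force: [-1.5, -6.6, 1.8]
grip_width: 0.003
t 10.7 tcp [ 588.5 -184.8   28. ] jig [  36.3 -142.    28. ] toolx angle in jig 0.0001 tooly [ 0.    -0.001 -1.   ]
F jig -0.79 -6.76 1.75 Tq [-1.08   0.157  0.011] grip 0.003
```

View pics/s11z.png

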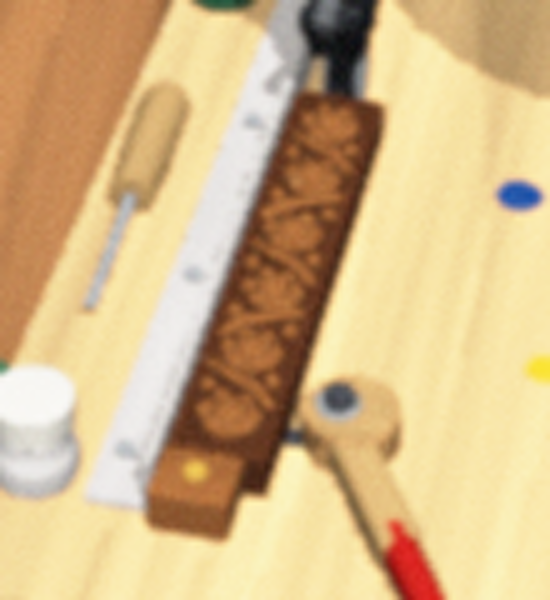

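The panel end is now against the stop: the force rose to 6.8 N and motion halted at y = -142. Next is a gentle push on the near edge to confirm the rail contact after that slide.

```bash
python3 -m handwheel '[{"grip":0,"tx":0,"ty":0,"tz":-5,"wx":0,"wy":0,"wz":0},{"grip":0,"tx":0,"ty":0,"tz":-10,"wx":0,"wy":0,"wz":0},{"grip":0,"tx":0,"ty":-30,"tz":0,"wx":0,"wy":0,"wz":0},{"grip":0,"tx":0,"ty":-20,"tz":0,"wx":0,"wy":0,"wz":0},{"grip":0,"tx":-25,"ty":0,"tz":10,"wx":0,"wy":0,"wz":0},{"grip":0,"tx":-28,"ty":0,"tz":25,"wx":0,"wy":0,"wz":0},{"grip":0,"tx":0,"ty":0,"tz":35,"wx":0,"wy":0,"wz":0},{"grip":0,"tx":0,"ty":20,"tz":27,"wx":0,"wy":0,"wz":0},{"grip":0,"tx":0,"ty":30,"tz":0,"wx":0,"wy":0,"wz":0},{"grip":0,"tx":0,"ty":0,"tz":0,"wx":0,"wy":0,"wz":0}]';python3 -c "
from h import *
to(0,-60,28);cap('wrist','w12.png')"
```

```text
time_s: 11.58
eef_pos: [542.3, -94.7, 23.6]
ee_rot: [0.707, -0.705, 0.042, -0.036]
force: [-1.0, -0.4, -0.6]
grip_width: -0.0
t 11.58 tcp [542.3 -94.7  23.6] jig [-19.7 -57.6  23.6] toolx angle in jig 0.0017 tooly [-0.008  0.004 -1.   ]
F jig -0.98 -0.47 -0.6 Tq [-0.024  0.037  0.044] grip -0.0
tool shift needed [19.6 -4.6 -2.4]
```

View pics/w12.png

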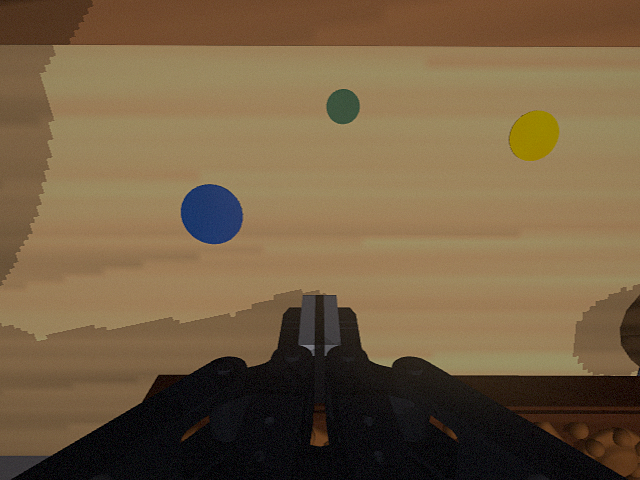

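```bash
python3 -m handwheel '[{"grip":0,"tx":5,"ty":-4,"tz":0,"wx":0,"wy":0,"wz":0},{"grip":0,"tx":5,"ty":0,"tz":0,"wx":0,"wy":0,"wz":0},{"grip":0,"tx":5,"ty":0,"tz":0,"wx":0,"wy":0,"wz":0},{"grip":0,"tx":3,"ty":0,"tz":0,"wx":0,"wy":0,"wz":0},{"grip":0,"tx":1,"ty":0,"tz":0,"wx":0,"wy":0,"wz":0},{"grip":0,"tx":0,"ty":0,"tz":0,"wx":0,"wy":0,"wz":0}]';python3 -c "
from h import *
st()"; python3 -m handwheel '[{"grip":0,"tx":0.8,"ty":0,"tz":0,"wx":0,"wy":0,"wz":0},{"grip":0,"tx":0.8,"ty":0,"tz":0,"wx":0,"wy":0,"wz":0},{"grip":0,"tx":0,"ty":0,"tz":0,"wx":0,"wy":0,"wz":0}]';python3 -c "
from h import *
st()"
```

```text
time_s: 12.13
eef_pos: [564.2, -99.1, 32.1]
ee_rot: [-0.706, 0.706, -0.04, 0.04]
force: [0.4, -0.7, -0.3]
grip_width: -0.001
t 12.13 tcp [564.2 -99.1  32.1] jig [  2.6 -59.5  32.1] toolx angle in jig -0.0002 tooly [ 0. -0. -1.]
F jig 0.51 -0.65 -0.31 Tq [ 0.025 -0.053  0.049] grip -0.001
time_s: 12.38
eef_pos: [564.5, -99.0, 31.9]
ee_rot: [0.706, -0.706, 0.041, -0.039]
force: [-6.9, 0.0, 5.6]
grip_width: -0.001
t 12.38 tcp [564.5 -99.   31.9] jig [  2.9 -59.4  31.9] toolx angle in jig 0.0002 tooly [-0.003  0.    -1.   ]
F jig -6.88 -0.78 5.59 Tq [-0.135  1.06  -0.034] grip -0.001
```

Contact came at exactly x = 2.8 to 2.9 again, so the edge is still flat on the rail. Now I back off and go to the lever with the tool turned about 0.55 rad.

```bash
python3 -m handwheel '[{"grip":0,"tx":-5,"ty":0,"tz":0,"wx":0,"wy":0,"wz":0},{"grip":0,"tx":-20,"ty":0,"tz":0,"wx":0,"wy":0,"wz":0},{"grip":0,"tx":-10,"ty":-30,"tz":0,"wx":0,"wy":0,"wz":0},{"grip":0,"tx":0,"ty":-30,"tz":0,"wx":0,"wy":0,"wz":0},{"grip":0,"tx":0,"ty":0,"tz":38,"wx":0,"wy":0,"wz":0},{"grip":0,"tx":0,"ty":0,"tz":38,"wx":0,"wy":0,"wz":0},{"grip":0,"tx":0,"ty":0,"tz":38,"wx":0,"wy":0,"wz":0},{"grip":0,"tx":0,"ty":0,"tz":38,"wx":0,"wy":0,"wz":0},{"grip":0,"tx":5,"ty":0,"tz":39,"wx":0,"wy":0,"wz":0},{"grip":0,"tx":5,"ty":0,"tz":39,"wx":0,"wy":0,"wz":0}]'; python3 -m handwheel '[{"grip":0,"tx":0,"ty":0,"tz":0,"wx":0,"wy":-0.11,"wz":0},{"grip":0,"tx":0,"ty":0,"tz":0,"wx":0,"wy":-0.11,"wz":0},{"grip":0,"tx":0,"ty":0,"tz":0,"wx":0,"wy":-0.11,"wz":0},{"grip":0,"tx":0,"ty":0,"tz":0,"wx":0,"wy":-0.11,"wz":0},{"grip":0,"tx":0,"ty":0,"tz":0,"wx":0,"wy":-0.11,"wz":0},{"grip":0,"tx":0,"ty":0,"tz":0,"wx":0,"wy":0,"wz":0}]';python3 -c "
from h import *
to(-20,171,29);cap('wrist','w13.png')
c=cap('top','t13.png')
cv2.imwrite('pics/t13z.png',cv2.resize(c['pixels'][175:325,220:470,::-1],None,fx=3.2,fy=3.2,interpolation=2))"
```

```text
time_s: 13.22
eef_pos: [566.4, 134.4, 92.1]
ee_rot: [0.706, -0.706, 0.04, -0.04]
force: [0.5, -0.5, 0.3]
grip_width: 0.002
time_s: 13.72
eef_pos: [566.4, 132.4, 91.9]
ee_rot: [0.69, -0.69, -0.155, 0.155]
force: [-0.0, 0.3, 1.0]
grip_width: 0.003
t 13.72 tcp [566.4 132.4  91.9] jig [-21.2 170.7  91.9] toolx angle in jig 0.5538 tooly [ 0.  0. -1.]
F jig -0.07 0.33 1.03 Tq [ 0.014  0.002 -0.002] grip 0.003
tool shift needed [ 1.2 62.9 -0.4]
```

View pics/w13.png

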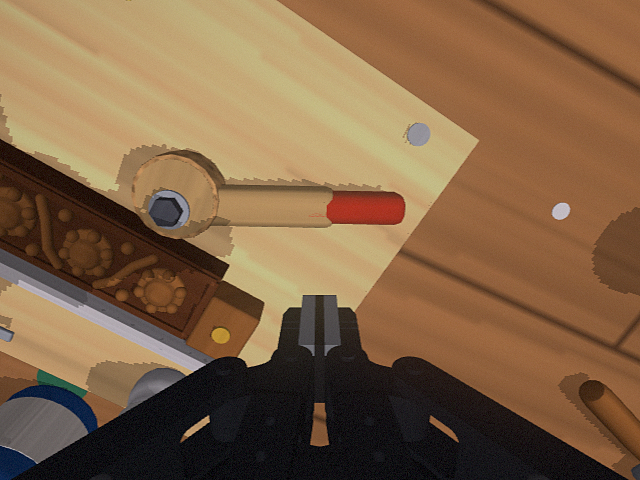

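View pics/t13z.png

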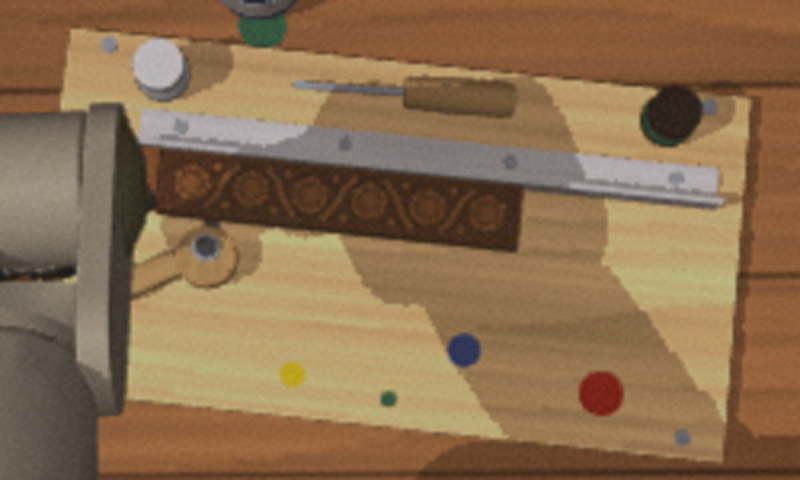

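The wrist view shows the lever from (165,210) to (405,208), square to the tool, with the panel against rail and stop. I descend and work out the arc.

```bash
python3 -m handwheel '[{"grip":0,"tx":0,"ty":30,"tz":0,"wx":0,"wy":0,"wz":0},{"grip":0,"tx":0,"ty":25,"tz":0,"wx":0,"wy":0,"wz":0},{"grip":0,"tx":0,"ty":8,"tz":0,"wx":0,"wy":0,"wz":0},{"grip":0,"tx":0,"ty":0,"tz":0,"wx":0,"wy":0,"wz":0}]'; cat >> h.py <<'E'
def lev():
    s=sense();j=E_()['j'];q=inv(j,[s['eef_pos']])[0][:2]-np.array([-8,90]);a=.55
    R=Rt(s);a=np.arctan2(R[1,0],R[0,0])-j[2]
    r=np.hypot(*q);th=np.arctan2(q[1],q[0])%(2*np.pi)
    def off(phi): # centre dist from lever centreline: half lever 9 + rect 11x12 support
        n=np.array([np.sin(phi),-np.cos(phi)]);c,s_=np.cos(a),np.sin(a);return 9+11*abs(n@[c,s_])+12*abs(n@[-s_,c])
    phi=th
    for _ in range(30): phi=th+np.arcsin(min(1,off(phi)/r))
    f=s['force'];c,s_=np.cos(j[2]),np.sin(j[2]);fj=np.array([c*f[0]+s_*f[1],-s_*f[0]+c*f[1]]);mom=q[0]*fj[1]-q[1]*fj[0]
    print('r',r.round(1),'polar',th.round(3),'cam if touching',round(phi-2.007,3),'moment on lever Nm',round(-mom/1000,3),'t',round(s['time_s'],2),'F',fj.round(1))
    return s,a,q
def plan(cams,sr=75):
    s,a,q=lev();c,s_=np.cos(a),np.sin(a);p=q
    for cm in cams:
        phi=2.007+cm;n=np.array([np.sin(phi),-np.cos(phi)]);u=np.array([np.cos(phi),np.sin(phi)])
        o=9+11*abs(n@[c,s_])+12*abs(n@[-s_,c]);t=sr*u+o*n;d=t-p;p=t
        print(round(cm,2),'tx %.1f tz %.1f'%(d@[c,s_],d@[-s_,c]))
E
python3 -c "
from h import *
st();plan([0.05]+list(np.arange(.1,1.45,.06)))"
```

```text
time_s: 14.15
eef_pos: [565.4, 132.2, 27.2]
ee_rot: [0.691, -0.69, -0.151, 0.154]
force: [-0.2, 0.0, 0.8]
grip_width: 0.003
t 14.15 tcp [565.4 132.2  27.2] jig [-22.2 170.4  27.2] toolx angle in jig 0.5478 tooly [-0.004 -0.    -1.   ]
F jig -0.18 0.0 0.76 Tq [-0.02   0.014  0.02 ] grip 0.003
r 81.7 polar 1.746 cam if touching 0.002 moment on lever Nm -0.014 t 14.15 F [-0.2  0. ]
0.05 tx -4.5 tz -2.5
0.1 tx -4.3 tz 1.2
0.16 tx -4.1 tz 1.1
0.22 tx -3.9 tz 0.9
0.28 tx -4.0 tz 0.7
0.34 tx -4.1 tz 0.5
0.4 tx -4.2 tz 0.3
0.46 tx -4.3 tz 0.1
0.52 tx -4.3 tz -0.2
0.58 tx -4.3 tz -0.4
0.64 tx -4.4 tz -0.7
0.7 tx -4.4 tz -1.0
0.76 tx -4.4 tz -1.3
0.82 tx -4.3 tz -1.6
0.88 tx -4.3 tz -1.9
0.94 tx -4.2 tz -2.1
1.0 tx -4.1 tz -2.4
1.06 tx -4.0 tz -2.7
1.12 tx -3.8 tz -3.0
1.18 tx -3.7 tz -3.3
1.24 tx -3.5 tz -3.6
1.3 tx -3.3 tz -3.8
1.36 tx -3.0 tz -4.1
1.42 tx -2.8 tz -4.3
```

```bash
python3 -m handwheel '[{"grip":0,"tx":-4.5,"ty":0,"tz":-2.5,"wx":0,"wy":0,"wz":0},{"grip":0,"tx":-4.3,"ty":0,"tz":1.2,"wx":0,"wy":0,"wz":0},{"grip":0,"tx":-4,"ty":0,"tz":1,"wx":0,"wy":0,"wz":0},{"grip":0,"tx":-4,"ty":0,"tz":0.9,"wx":0,"wy":0,"wz":0},{"grip":0,"tx":-4,"ty":0,"tz":0.7,"wx":0,"wy":0,"wz":0},{"grip":0,"tx":-4.1,"ty":0,"tz":0.5,"wx":0,"wy":0,"wz":0}]';python3 -c "
from h import *
lev()"; python3 -m handwheel '[{"grip":0,"tx":-4.2,"ty":0,"tz":0.3,"wx":0,"wy":0,"wz":0},{"grip":0,"tx":-4.3,"ty":0,"tz":0.1,"wx":0,"wy":0,"wz":0},{"grip":0,"tx":-4.3,"ty":0,"tz":-0.2,"wx":0,"wy":0,"wz":0},{"grip":0,"tx":-4.3,"ty":0,"tz":-0.4,"wx":0,"wy":0,"wz":0},{"grip":0,"tx":-4.4,"ty":0,"tz":-0.7,"wx":0,"wy":0,"wz":0},{"grip":0,"tx":-4.4,"ty":0,"tz":-1,"wx":0,"wy":0,"wz":0}]'; python3 -c "
from h import *
st();lev();cap('wrist','w14.png')"
```

```text
time_s: 14.65
eef_pos: [543.3, 123.4, 29.7]
ee_rot: [-0.69, 0.69, 0.154, -0.153]
force: [2.6, 0.5, 1.0]
grip_width: -0.004
r 77.6 polar 2.041 cam if touching 0.325 moment on lever Nm 0.202 t 14.65 F [2.5 0.8]
time_s: 15.15
eef_pos: [520.1, 110.5, 28.9]
ee_rot: [0.69, -0.69, -0.153, 0.153]
force: [2.4, 0.7, -0.5]
grip_width: -0.001
t 15.15 tcp [520.1 110.5  28.9] jig [-64.8 143.8  28.9] toolx angle in jig 0.55 tooly [-0.  0. -1.]
F jig 2.28 0.98 -0.49 Tq [ 0.154 -0.388  0.033] grip -0.001
r 78.2 polar 2.383 cam if touching 0.699 moment on lever Nm 0.179 t 15.15 F [2.3 1. ]
```

View pics/w14.png

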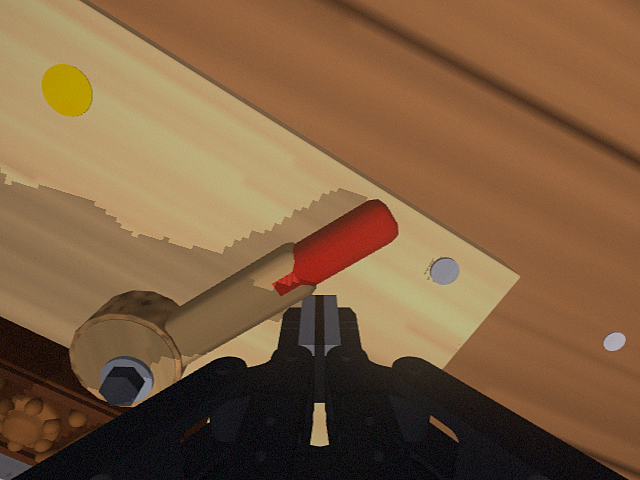

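```bash
python3 -m handwheel '[{"grip":0,"tx":-4.4,"ty":0,"tz":-1.3,"wx":0,"wy":0,"wz":0},{"grip":0,"tx":-4.3,"ty":0,"tz":-1.6,"wx":0,"wy":0,"wz":0},{"grip":0,"tx":-4.3,"ty":0,"tz":-1.9,"wx":0,"wy":0,"wz":0},{"grip":0,"tx":-4.2,"ty":0,"tz":-2.1,"wx":0,"wy":0,"wz":0},{"grip":0,"tx":-4.1,"ty":0,"tz":-2.4,"wx":0,"wy":0,"wz":0}]';python3 -c "
from h import *
lev()"; python3 -m handwheel '[{"grip":0,"tx":-4,"ty":0,"tz":-2.7,"wx":0,"wy":0,"wz":0},{"grip":0,"tx":-3.8,"ty":0,"tz":-3,"wx":0,"wy":0,"wz":0}]'; python3 -c "
from h import *
st();plan(np.arange(1.15,2.2,.03));cap('wrist','w15.png')"
```

```text
time_s: 15.62
eef_pos: [504.9, 92.9, 28.9]
ee_rot: [0.69, -0.69, -0.153, 0.153]
force: [2.6, 2.1, 0.5]
grip_width: 0.005
r 78.0 polar 2.682 cam if touching 1.005 moment on lever Nm 0.246 t 15.62 F [2.3 2.4]
time_s: 15.78
eef_pos: [500.2, 84.5, 29.0]
ee_rot: [0.69, -0.69, -0.153, 0.153]
force: [2.3, 1.6, 0.6]
grip_width: 0.003
t 15.78 tcp [500.2  84.5  29. ] jig [-81.6 115.6  29. ] toolx angle in jig 0.55 tooly [-0.  0. -1.]
F jig 2.1 1.88 0.58 Tq [ 0.276 -0.245 -0.021] grip 0.003
r 78.0 polar 2.806 cam if touching 1.126 moment on lever Nm 0.192 t 15.78 F [2.1 1.9]
1.15 tx -2.5 tz -0.7
1.18 tx -1.8 tz -1.7
1.21 tx -1.8 tz -1.7
1.24 tx -1.7 tz -1.8
1.27 tx -1.7 tz -1.9
1.3 tx -1.6 tz -1.9
1.33 tx -1.6 tz -2.0
1.36 tx -1.5 tz -2.1
1.39 tx -1.4 tz -2.1
1.42 tx -1.4 tz -2.2
1.45 tx -1.3 tz -2.2
1.48 tx -1.2 tz -2.3
1.51 tx -1.1 tz -2.3
1.54 tx -1.1 tz -2.4
1.57 tx -1.0 tz -2.4
1.6 tx -0.9 tz -2.5
1.63 tx -0.8 tz -2.5
1.66 tx -0.7 tz -2.5
1.69 tx -0.7 tz -2.5
1.72 tx -0.6 tz -1.9
1.75 tx -0.5 tz -2.0
1.78 tx -0.5 tz -2.0
1.81 tx -0.4 tz -2.0
1.84 tx -0.4 tz -2.0
1.87 tx -0.3 tz -2.1
1.9 tx -0.3 tz -2.1
1.93 tx -0.2 tz -2.1
1.96 tx -0.2 tz -2.1
1.99 tx -0.1 tz -2.2
2.02 tx -0.0 tz -2.2
2.05 tx 0.0 tz -2.2
2.08 tx 0.1 tz -2.2
2.11 tx 0.2 tz -2.2
2.14 tx 0.2 tz -2.2
2.17 tx 0.3 tz -2.2
2.2 tx 0.4 tz -2.2
```

View pics/w15.png

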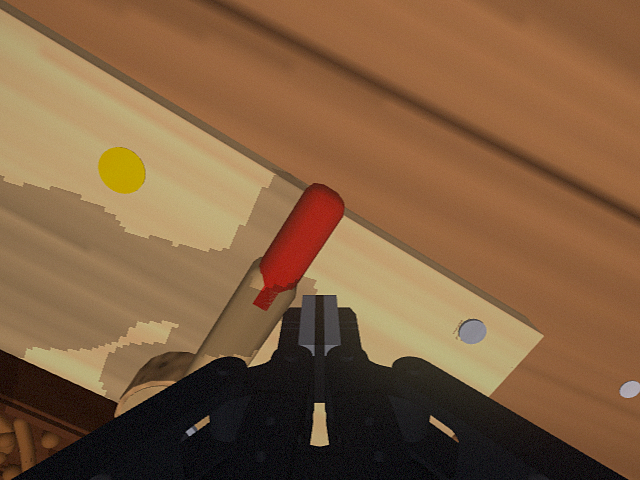

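```bash
python3 -m handwheel '[{"grip":0,"tx":-1.8,"ty":0,"tz":-1.7,"wx":0,"wy":0,"wz":0},{"grip":0,"tx":-1.8,"ty":0,"tz":-1.7,"wx":0,"wy":0,"wz":0}]' >/dev/null;python3 -c "
from h import *
lev()"; python3 -m handwheel '[{"grip":0,"tx":-1.8,"ty":0,"tz":-1.7,"wx":0,"wy":0,"wz":0}]'>/dev/null; python3 -c "
from h import *
lev()";python3 -m handwheel '[{"grip":0,"tx":-1.7,"ty":0,"tz":-1.8,"wx":0,"wy":0,"wz":0}]'>/dev/null; python3 -c "
from h import *
lev()";python3 -m handwheel '[{"grip":0,"tx":-1.7,"ty":0,"tz":-1.9,"wx":0,"wy":0,"wz":0}]'>/dev/null; python3 -c "
from h import *
lev()"
```

```text
r 77.5 polar 2.867 cam if touching 1.185 moment on lever Nm 0.164 t 16.0 F [1.1 1.9]
r 77.6 polar 2.898 cam if touching 1.214 moment on lever Nm 0.175 t 16.08 F [1.2 2. ]
r 77.6 polar 2.93 cam if touching 1.245 moment on lever Nm 0.156 t 16.17 F [1.8 1.7]
r 77.5 polar 2.963 cam if touching 1.276 moment on lever Nm 0.179 t 16.25 F [0.9 2.2]
```

```bash
L='from h import *
lev()'
python3 -m handwheel '[{"grip":0,"tx":-1.6,"ty":0,"tz":-1.9,"wx":0,"wy":0,"wz":0}]' >/dev/null;python3 -c "$L"; python3 -m handwheel '[{"grip":0,"tx":-1.6,"ty":0,"tz":-2,"wx":0,"wy":0,"wz":0}]'>/dev/null;  python3 -c "$L";python3 -m handwheel '[{"grip":0,"tx":-1.5,"ty":0,"tz":-2.1,"wx":0,"wy":0,"wz":0}]'>/dev/null;  python3 -c "$L"
```

```text
r 77.5 polar 2.996 cam if touching 1.306 moment on lever Nm 0.225 t 16.33 F [1.7 2.7]
r 77.5 polar 3.029 cam if touching 1.337 moment on lever Nm 0.168 t 16.42 F [0.4 2.1]
r 77.5 polar 3.062 cam if touching 1.368 moment on lever Nm 0.11 t 16.5 F [0.8 1.4]
```

```bash
L='from h import *
lev()'
python3 -m handwheel '[{"grip":0,"tx":-1.4,"ty":0,"tz":-2.1,"wx":0,"wy":0,"wz":0}]' >/dev/null;python3 -c "$L"; python3 -m handwheel '[{"grip":0,"tx":-1.4,"ty":0,"tz":-2.2,"wx":0,"wy":0,"wz":0}]'>/dev/null;  python3 -c "$L"
```

```text
r 77.4 polar 3.095 cam if touching 1.398 moment on lever Nm 0.248 t 16.58 F [1.4 3.1]
r 77.3 polar 3.129 cam if touching 1.429 moment on lever Nm 0.133 t 16.67 F [-0.1  1.7]
```

```bash
L='from h import *
lev()'
python3 -m handwheel '[{"grip":0,"tx":-1.3,"ty":0,"tz":-2.2,"wx":0,"wy":0,"wz":0}]' >/dev/null;python3 -c "$L"; python3 -m handwheel '[{"grip":0,"tx":-1.2,"ty":0,"tz":-2.3,"wx":0,"wy":0,"wz":0}]'>/dev/null;  python3 -c "$L"
```

```text
r 77.3 polar 3.162 cam if touching 1.459 moment on lever Nm 0.202 t 16.75 F [0.3 2.6]
r 77.2 polar 3.195 cam if touching 1.49 moment on lever Nm 0.184 t 16.83 F [1.2 2.5]
```

```bash
L='from h import *
lev()'
python3 -m handwheel '[{"grip":0,"tx":-1.1,"ty":0,"tz":-2.3,"wx":0,"wy":0,"wz":0}]' >/dev/null;python3 -c "$L"; python3 -m handwheel '[{"grip":0,"tx":-1.1,"ty":0,"tz":-2.4,"wx":0,"wy":0,"wz":0}]'>/dev/null;  python3 -c "$L"
```

```text
r 77.1 polar 3.229 cam if touching 1.52 moment on lever Nm 0.13 t 16.92 F [0.7 1.7]
r 77.0 polar 3.263 cam if touching 1.55 moment on lever Nm 0.155 t 17.0 F [0.8 2.1]
```

```bash
L='from h import *
lev()'
python3 -m handwheel '[{"grip":0,"tx":-1,"ty":0,"tz":-2.4,"wx":0,"wy":0,"wz":0}]' >/dev/null;python3 -c "$L"; python3 -m handwheel '[{"grip":0,"tx":-0.9,"ty":0,"tz":-2.5,"wx":0,"wy":0,"wz":0}]'>/dev/null;  python3 -c "$L"
```

```text
r 77.0 polar 3.297 cam if touching 1.58 moment on lever Nm 0.15 t 17.08 F [1.1 2.1]
r 76.9 polar 3.331 cam if touching 1.611 moment on lever Nm 0.171 t 17.17 F [0.4 2.3]
```

```bash
L='from h import *
lev()'
python3 -m handwheel '[{"grip":0,"tx":-0.8,"ty":0,"tz":-2.5,"wx":0,"wy":0,"wz":0}]' >/dev/null;python3 -c "$L"; python3 -m handwheel '[{"grip":0,"tx":0,"ty":0,"tz":0,"wx":0,"wy":0,"wz":0}]'>/dev/null;  python3 -c "$L"
```

```text
r 76.8 polar 3.364 cam if touching 1.64 moment on lever Nm 0.318 t 17.25 F [0.8 4.4]
r 76.8 polar 3.367 cam if touching 1.643 moment on lever Nm 0.115 t 17.33 F [-0.5  1.4]
```

```bash
L='from h import *
lev()'
python3 -m handwheel '[{"grip":0,"tx":-0.5,"ty":0,"tz":-1.6,"wx":0,"wy":0,"wz":0}]' >/dev/null;python3 -c "$L"; python3 -m handwheel '[{"grip":0,"tx":-0.5,"ty":0,"tz":-1.6,"wx":0,"wy":0,"wz":0}]'>/dev/null;  python3 -c "$L"
```

```text
r 76.8 polar 3.382 cam if touching 1.656 moment on lever Nm 0.394 t 17.42 F [-0.4  5.2]
r 76.8 polar 3.403 cam if touching 1.674 moment on lever Nm 0.456 t 17.5 F [-0.1  6.1]
```

```bash
L='from h import *
lev()'
python3 -m handwheel '[{"grip":0,"tx":-0.4,"ty":0,"tz":-1.6,"wx":0,"wy":0,"wz":0}]' >/dev/null;python3 -c "$L"; python3 -m handwheel '[{"grip":0,"tx":-0.4,"ty":0,"tz":-1.6,"wx":0,"wy":0,"wz":0}]'>/dev/null;  python3 -c "$L"
```

```text
r 76.7 polar 3.423 cam if touching 1.695 moment on lever Nm 0.452 t 17.58 F [0.3 6.2]
r 76.7 polar 3.443 cam if touching 1.719 moment on lever Nm 0.567 t 17.67 F [-0.3  7.7]
```

```bash
L='from h import *
s,a,q=lev();print(s["wrist_torque"].round(3))'
for i in 1 2 3 4; do python3 -m handwheel '[{"grip":0,"tx":0,"ty":0,"tz":0,"wx":0,"wy":0,"wz":0}]' >/dev/null;python3 -c "$L"; done
python3 -c "
from h import *
cap('wrist','w16.png')
c=cap('top','t16.png')
cv2.imwrite('pics/t16z.png',cv2.resize(c['pixels'][175:325,220:470,::-1],None,fx=3.2,fy=3.2,interpolation=2))"
```

```text
r 76.7 polar 3.446 cam if touching 1.721 moment on lever Nm 0.362 t 17.75 F [1.1 5.3]
[ 0.91  -0.176  0.088]
r 76.7 polar 3.445 cam if touching 1.721 moment on lever Nm 0.421 t 17.83 F [-0.3  5.6]
[ 0.833 -0.074  0.067]
r 76.7 polar 3.445 cam if touching 1.721 moment on lever Nm 0.377 t 17.92 F [-0.2  5.1]
[ 0.856 -0.173  0.077]
r 76.7 polar 3.445 cam if touching 1.72 moment on lever Nm 0.342 t 18.0 F [-0.5  4.5]
[ 0.832 -0.118  0.033]
```

View pics/w16.png

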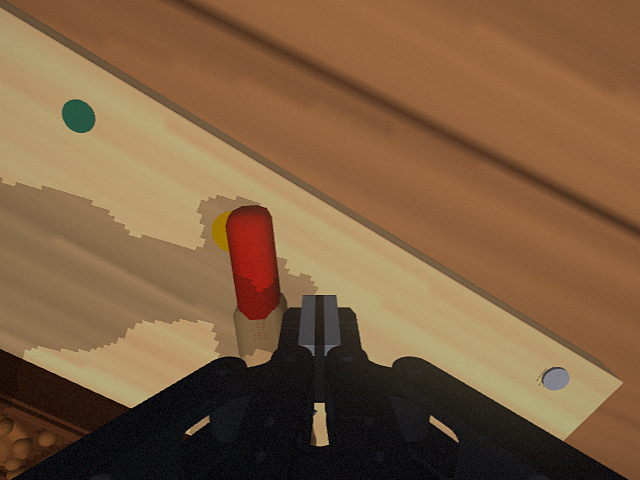

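The evidence so far:

| Check | Reading | Implied clamping |
|---|---|---|
| Rotation past contact | about 0.10 rad | 15 N |
| Moving torque, allowing for the contact offset | about 0.46 N m | about 23 N |

Both are inside the 8 to 25 N band, so I back off and look.

```bash
python3 -m handwheel '[{"grip":0,"tx":0,"ty":0,"tz":3,"wx":0,"wy":0,"wz":0},{"grip":0,"tx":0,"ty":0,"tz":12,"wx":0,"wy":0,"wz":0},{"grip":0,"tx":0,"ty":-20,"tz":5,"wx":0,"wy":0,"wz":0},{"grip":0,"tx":0,"ty":-40,"tz":0,"wx":0,"wy":0,"wz":0},{"grip":0,"tx":0,"ty":-40,"tz":0,"wx":0,"wy":0,"wz":0},{"grip":0,"tx":-25,"ty":-10,"tz":30,"wx":0,"wy":0,"wz":0},{"grip":0,"tx":-25,"ty":0,"tz":32,"wx":0,"wy":0,"wz":0},{"grip":0,"tx":-25,"ty":0,"tz":32,"wx":0,"wy":0,"wz":0},{"grip":0,"tx":-25,"ty":0,"tz":32,"wx":0,"wy":0,"wz":0},{"grip":0,"tx":-25,"ty":0,"tz":32,"wx":0,"wy":0,"wz":0}]';python3 -m handwheel '[{"grip":0,"tx":-25,"ty":0,"tz":32,"wx":0,"wy":0,"wz":0},{"grip":0,"tx":-15,"ty":0,"tz":20,"wx":0,"wy":0,"wz":0},{"grip":0,"tx":0,"ty":0,"tz":0,"wx":0,"wy":0,"wz":0}]'; python3 -c "
from h import *
st()
c=cap('top','t17.png');cap('side','s17.png')
j=E_()['j']
d=c['pixels'][175:325,220:470,::-1];im=cv2.resize(d,None,fx=3.2,fy=3.2,interpolation=2)
cv2.imwrite('pics/t17z.png',im)
c=load('s17.png');cv2.imwrite('pics/s17z.png',cv2.resize(c['pixels'][180:330,250:430,::-1],None,fx=4,fy=4,interpolation=2))"
```

```text
time_s: 18.93
eef_pos: [304.2, 144.8, 138.6]
ee_rot: [-0.69, 0.69, 0.153, -0.153]
force: [0.5, 1.5, 0.1]
grip_width: 0.002
time_s: 19.18
eef_pos: [244.2, 175.5, 138.5]
ee_rot: [-0.69, 0.69, 0.154, -0.155]
force: [0.0, 0.3, 0.3]
grip_width: -0.002
t 19.18 tcp [244.2 175.5 138.5] jig [-346.3  177.3  138.5] toolx angle in jig 0.5535 tooly [-0.002 -0.    -1.   ]
F jig 0.02 0.26 0.26 Tq [-0.003  0.01   0.038] grip -0.002
```

View pics/t17z.png

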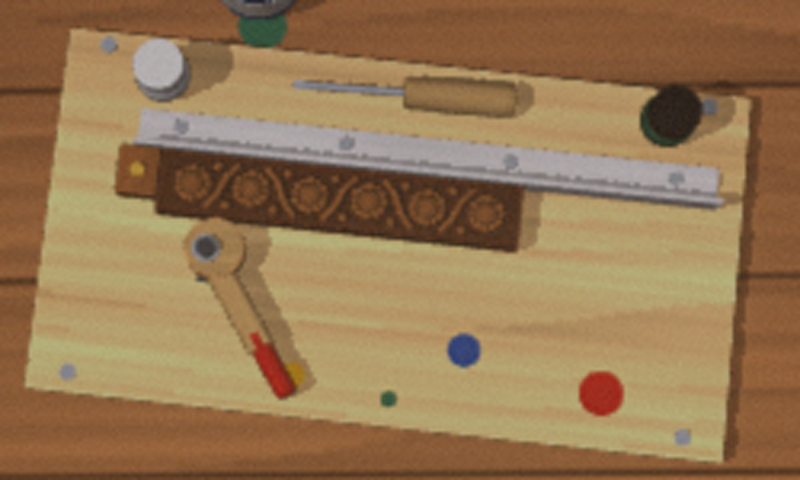

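View pics/s17z.png

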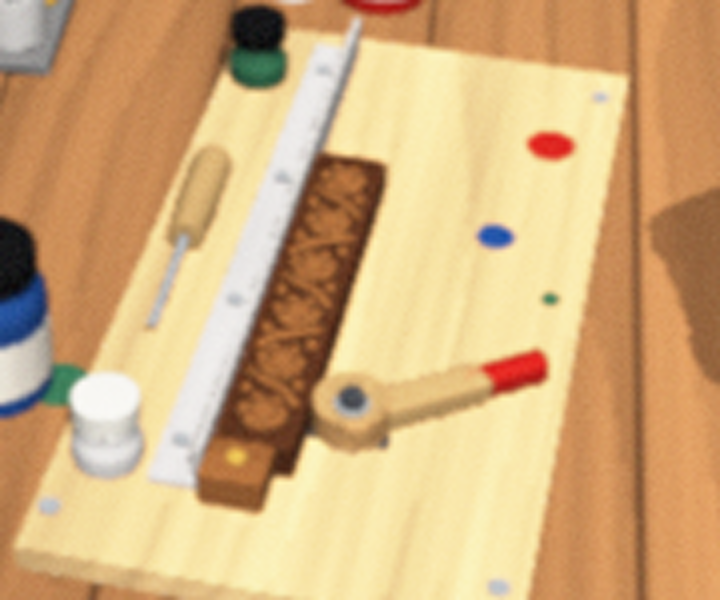

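Both views show the panel at the stop and rail with the lever staying where I left it. A final numeric check of the panel pose and cam angle:

```bash
python3 - <<'E'
from h import *
c=load('t17.png');j=E_()['j']
Z=lambda a:np.array([220,175])+(np.array(a,float)+.5)/3.2-.5
g=cv2.GaussianBlur(c['pixels'].astype(np.float32).sum(2),(3,3),0)
# near top edge of panel: find dark->light transition along jig -x at several y (z=38)
out=[]
for y in range(-115,60,10):
    xs=np.arange(-2,30,.5);uv=proj(c,T(j,[[x,y,38] for x in xs]))
    v=cv2.remap(g,uv[:,0].astype(np.float32).reshape(1,-1),uv[:,1].astype(np.float32).reshape(1,-1),cv2.INTER_LINEAR)[0]
    out.append((y,xs[np.argmax(np.abs(np.gradient(cv2.GaussianBlur(v.reshape(1,-1),(9,1),0)[0])))]))
o=np.array(out);f=np.polyfit(o[:,0],o[:,1],1);print('near edge x at y=+-130',np.polyval(f,[-130,130]),'slope',f[0]);print(o[:,1])
b=back(c,Z((206,245)),51);t=back(c,Z((285,397)),40);d=(inv(j,[t])-inv(j,[b]))[0];print('cam',np.arctan2(d[1],d[0])%(2*np.pi)-2.007,np.hypot(*d[:2]))
print(inv(j,[back(c,Z((517,251)),38)]),inv(j,[back(c,Z((156,213)),38)]))
a=load('top0.png')['pixels'].astype(int);diff=np.abs(a-c['pixels'].astype(int)).max(2);print('changed px outside board',[(int(x),int(y)) for y,x in np.argwhere(diff>120) if not(230<x<450 and 215<y<310)][:20])
E
```

```text
near edge x at y=+-130 [11.25713794 11.31080151] slope 0.00020639834881324147
[11.5 11.  11.  11.5 11.  11.5 11.  11.5 11.  11.5 11.  12.  11.  11.5
 11.5 11.5 11.5 10.5]
cam 1.723224717358908 119.65071873337831
[[  12.34068716 -129.22786598   38.        ]] [[ 12.54766852 128.60400053  38.        ]]
changed px outside board []
```

```bash
python3 -c "
from h import *
print(ctrl.finish_job())"
```

```text
the job is handed in; nothing more can be done
None
```

The panel is against the rail and the stop with the cam holding it, and I've handed the job in at about 19 s; no verdict was reported. I slid the panel to the rail first, then along it to the stop, and re-checked the rail contact before turning the red lever.

- **Rail:** the panel's near edge is parallel to the rail to 0.0002 rad. Contact came at the same tool position in both rail pushes, about 2.8 mm. The largest push I read was about 12 N, under the 22 N limit.
- **Stop:** the panel stopped moving there and the force rose to about 7 N.
- **Cam:** the lever is at about 1.72 rad by both the arm and the camera, and it stayed there when I let go.
- **Bystanders:** the before and after top pictures show no changes off the board. On the board I compared them only by eye, and the pots and gouge look untouched.

Two checks disagreed or were offset:
- **Clamping force:** I never measured it directly. The lever's turn past contact (about 0.10 rad) suggests 15 N, and its turning torque suggests about 23 N. Both are within 8 to 25 N. The torque figure depends on a correction for where the finger touched the lever; without it, it came out near 28 N, above the band but below the 35 N that bruises.
- **Camera offset:** the picture puts the panel's edge 2 to 3 mm nearer the robot than nominal along its whole length. The camera shows the rail 1 to 2 mm nearer too, so I took this as calibration error, not a gap.

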